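Turn the recipe book on to the next page

TASK

The cook wants the next recipe, so turn the ring book on by one leaf using only the fingertips: swing the brass page keeper on the front rail off the open right-hand leaf, turn that stiff leaf by its side tab over the rings until it lies flat on the left-hand pile, then swing the keeper back over the newly opened right-hand page. Push with the closed fingers or the outside of a finger; do not pinch or grip the leaf or the keeper, and leave the ingredients and crockery round the book where they are.

Things in the scene. Friction and masses are not known exactly. Their poses are not given: they have to be found in the camera images.
- recipe_book: Ring book open on a low bamboo rest (160 x 224 mm, top 16 mm high, does not shift). Origin on the worktop, under the middle of the rest and of the rings; x runs along the row of three rings (spine) from the front rail to the far edge, y to the left-hand pages, z up. Front rail: x = -98 to -76 mm, 30 mm high, as wide as the rest. The rings rise to 56 mm.
- right_pile (a point): Centre of the top of the right-hand pile, under the leaf: 39 mm above the worktop; the pile covers x = -71..71, y = -11..-125 mm of the book frame.
- left_pile (a point): Centre of the top of the left-hand pile, where the leaf goes: 37 mm above the worktop, x = -71..71, y = 11..125 mm of the book frame; three coloured tabs of turned leaves stick out of it to y = 152 mm, 22 to 34 mm high.
- leaf_hinge (a point): Point on the axis about which the leaf turns: the middle of the ring axis, 41 mm above the worktop. The axis is the book's x axis.
- leaf (a joint): Angle of the stiff leaf about the ring axis, rad: 0 = flat on the right-hand pile (start), 1.57 = upright, 3.14 = flat on the left-hand pile. Light (about 0.1 kg) with a little friction: released before upright it falls back, past upright it falls gently on to the left pile.
- leaf_edge (a point): Middle of the leaf's outer edge (not the tab), 130 mm from the ring axis; turns with the leaf. The leaf is a rigid teal board 3 mm thick, 140 mm long along the rings (x = -70..70 mm of the book frame), with a cream recipe card 2 mm thick on its face.
- leaf_tab (a point): On the underside of the leaf's thumb tab, mid-width, 150 mm out from the ring axis; turns with the leaf. The tab (yellow label on top) is 52 mm wide along the rings (x = 8..60 mm of the book frame) and ends 160 mm out. With the leaf down its underside is 39.5 mm above bare worktop and it overhangs the pile by 35 mm: fingertips tilted about 45 degrees fit under it.
- keeper_post (a point): Vertical pivot axis of the page keeper, on the front rail at x = -88, y = -55 mm in the book frame; this point is at the underside of its arm, 47 mm above the worktop (post cap 57 mm).
- keeper (a joint): Angle of the page keeper, anticlockwise from above, rad: 0 = arm along the book's +x, over the right-hand page (stop); grows as it swings towards the spine; 1.57 = along the front rail (+y); stop at 1.7. Clear of the leaf above 1.31. Stiff (about 0.5 N at its end), stays where it is left. While it is over the leaf, the leaf cannot rise.
- keeper_end (a point): Centre of the keeper's upturned end, 42 mm from the pivot, 63 mm above the worktop: an upright plate 16 mm long (along the arm), 10 mm thick, from 51 to 75 mm high, black rubber on both sides; push it here. The arm below it is 8 mm wide, 47 to 51 mm high, 2.5 mm above the leaf's card.
- onion: Brown onion, 73 x 75 x 77 mm, loose, behind the book on the right; origin under its centre.
- garlic: Garlic bulb, 60 mm wide, 58 mm high, loose, behind the book; origin under its centre.
- espresso_cup: White espresso cup, 63 x 92 x 51 mm, loose, left of the book; origin on the worktop under its middle.
- teaspoon: Steel teaspoon, 138 x 28 x 12 mm, lying loose in front of the left half of the book; origin under its middle.

How it is judged (in metres and radians):
On the way, in this order (a step that is already met when the one before it is completed fails the run):
1. the page keeper is swung clear of the leaf (value of joint keeper above 1.3 rad), for 0.2 s.
2. the leaf is turned over and lies flat on the left-hand pile (value of joint leaf above 3.05 rad), for 0.2 s.
3. the page keeper is swung back over the right-hand page (value of joint keeper below 0.5 rad), for 0.2 s.
At the end, for the whole second after the job is handed in: The leaf lies flat on the left-hand pile (within 5 degrees) and at rest, and the page keeper is back over the right-hand page (its arm within about 29 degrees of straight across, joint below 0.5 rad) and at rest; nothing round the book has been moved by more than 25 mm (value of joint leaf above 3.05 rad and value of joint keeper below 0.5 rad and velocity of joint leaf between -0.05 and 0.05 rad/s and velocity of joint keeper between -0.05 and 0.05 rad/s); the robot touches nothing.
It fails at once if the leaf was pinched: fingers pressed on its board side and its card side at once ((contact force between the fingers and leaf_board above 1.5 N or contact force between the fingers and tab_board above 1.5 N) and (contact force between the fingers and leaf_card above 1.5 N or contact force between the fingers and tab_label above 1.5 N)).
It fails at once if the keeper was pinched: fingers pressed on both sides of its upturned end at once (contact force between the fingers and keeper_right_pad above 1.5 N and contact force between the fingers and keeper_left_pad above 1.5 N).
It fails at once if the onion, garlic, espresso cup or teaspoon was picked up, carried or pushed by more than 25 mm (distance of any of onion, garlic, espresso_cup, teaspoon from where it was at the start of the episode above 0.025 m).
It also fails if it takes over 70 s, if anything falls off the work surface, if the arm or the gripper's body presses on something with over 40 N, if the wrist force passes 120 N, or if a joint passes its speed limit or range.

ROBOT

A 6-joint arm with a two-finger parallel gripper is mounted at the origin on a cart in front of the work surface, level with it; the furniture and walls round the work are solid. World frame = base frame: x ahead of the robot, y to its left, z up, the work surface at z = 0. Lengths are in m, angles in degrees, forces in N, time in s.
With the tool pointing down it reaches from about 0.4 to 0.825 m from the base axis. Payload 7 kg.
Tool frame: the origin (TCP) lies at the very end of the fingers, on their centre line; the grasp point (between the pads) lies 19 mm behind it; y points along the fingers, x is the direction in which the jaws open and shut, and the axes are right-handed (so a half turn about y gives the same grasp; the last joint's range is limited). The gripper opens to 88 mm and grips with 3 to 60 N. Pads are 19 mm wide; open, the fingers measure 130 mm over their backs; the gripper's body (78 mm by 193 mm) begins 47 mm behind the grasp point.
Start: joints at [-54.368, 20.546, 0.682, 0, -70.136, -16.507], TCP at [0.221, -0.638, 0.188] pointing down, gripper open.
Joint ranges: [-176.03, 176.03], [-82.01, 121.73], [-58.28, 71.71], [-173.87, 95.51], [-174.79, -0.11], [-173.66, 173.66]. Speed limits (degrees/s): [136.94, 136.94, 172.46, 180, 180, 180].

INTERFACE

Orientations are given as [roll, pitch, yaw] about the fixed x, y, z axes, in that order (R = Rz(yaw) Ry(pitch) Rx(roll)).
In Python, from plant import ctrl gives the robot as it stands.
- The arm moves only by the shell command python3 -m crank 'ROWS'. ROWS is JSON, a list that holds one entry, the list of rows, each a list of 5 numbers: the closure, from -1 (fully open) to 1 (shut), then the shift along the tool's x, y, z in mm, then the turn about the tool's y in rad. In form: [[[claw, x, y, z, turn], ...]]. A call has 1 to 12 rows; each row is the pose to reach, as a shift and turn from the pose commanded when the call began, along the tool's axes at that moment; what a row does not reach only later rows make up. A row lasts 1/8 s, in which the tool goes at most 62.5 mm and 10.7 degrees, less where a joint would pass 70% of its speed; a pose out of reach is approached as far as the arm can. A call with a gripper value outside its range is refused whole. The fingers move at their own pace and stop on an object; the grip force is fixed at half the most. Time passes only in rows, so rows that repeat a pose let the fingers close. It gives the time, the measured TCP pose, the force and the opening at its end, in the units of the state.
- ctrl.get_obs(): the state, without advancing time (a new reading comes with each control period).
- ctrl.snapshot(name): name is "scene" or "top" or "wrist"; returns the picture (400x640x3 uint8, red, green, blue); there is no depth.
- ctrl.camera_model(name): a dict with "fx", "fy", "cx", "cy" (pixels), "dist_coeffs" ([k1, k2, p1, p2, k3] as OpenCV has them; the pictures are not rectified), "origin" and "orientation" of the camera in the world; the wrist camera has in their place "hand_eye" (4x4, takes a point from camera to tool coordinates, whose origin is the TCP and whose axes are the tool frame's). Camera axes: x right, y down, z forward; pixel columns grow to the right and rows downward; lengths in m; the calibration is good to about 2 mm. A picture is of the moment at which its call begins: read the wrist's pose just before it. camera_model takes no time and is no camera call.
- ctrl.close_job(): hands the job in, once; it reports no verdict.
Trained networks look in the newest picture that a camera, given by its name, has taken for a name from the list of things; names that differ only in an ending like _2 or _b are one class to them, and where a whole thing is asked for, a point or a joint stands for the part that bears it (a point fixed in the world has none). Each returns a list of dicts, best first, with "confidence" (0 to 1); they miss things now and then, are a little off and sometimes report something else, mostly with a low value. They report only what shows in the picture. A call takes as long as a camera call.
- ctrl.find_in(camera, name): "extent" ([left, top, width, height] in pixels, round what is visible of it).
The state is a dict: "clock": time; "joint_pos": joint angles; "qvel": joint speeds; "tau": joint torques, N m; "tool_pos": TCP position; "orientation": TCP orientation; "force": force on the tool from outside, world axes, zero at the start; "moment": the same for the moment, N m; "opening": finger opening in m.
Only numpy, scipy, OpenCV 4.12 (cv2) and the standard library are available. Lean on these libraries where they do the work, as an engineer would, in place of code of your own. Each camera call takes 0.05 s, during which the arm holds its last target.

## Working session

There is one attempt and no reset: what is moved stays moved. The work goes in short steps, Python scripts to look and compute and a shell command to move; the robot and the scene stay as the last step left them, time stands still between calls to the robot, and variables do not carry over. Pictures are saved under pics/ and viewed, and the job is handed in when it is done.

```bash
ls; mkdir -p pics; python3 - <<'E'
from plant import ctrl
import cv2
for n in ("scene","top"):
    im=ctrl.snapshot(n); cv2.imwrite(f"pics/{n}0.png",im[:,:,::-1])
    print(n,ctrl.camera_model(n))
    for t in ("recipe_book","keeper","leaf","leaf_tab","keeper_end","onion","garlic","espresso_cup","teaspoon") if n=="top" else ():
        print(t,[(d['confidence'],d['extent']) for d in ctrl.find_in(n,t)[:2]])
print(ctrl.camera_model("wrist"))
print(ctrl.get_obs())
E
```

```text
pics
scene {'fx': 406.50396331811066, 'fy': 406.50396331811066, 'cx': 324.26479035370363, 'cy': 203.226953850947, 'dist_coeffs': array([-0.06163491,  0.        ,  0.        ,  0.        ,  0.        ]), 'origin': array([ 0.38381499, -0.44363319,  0.7800792 ]), 'orientation': array([-142.31920916,    0.29334122,  -21.84693613])}
top {'fx': 482.1720909653716, 'fy': 482.1720909653716, 'cx': 311.54638884642253, 'cy': 197.8477864202354, 'dist_coeffs': array([-0.0884268,  0.       ,  0.       ,  0.       ,  0.       ]), 'origin': array([0.4529299 , 0.04346047, 0.98572659]), 'orientation': array([-173.42739564,    1.02636501,  -89.34437438])}
recipe_book [(0.72, [303.2, 142.4, 169.1, 129.4])]
keeper [(0.51, [385.8, 226.6, 16.6, 29.9])]
leaf [(0.64, [377.3, 170.9, 92.5, 91.5])]
leaf_tab [(0.6, [375.2, 171.3, 96.3, 94.7])]
keeper_end [(0.72, [390.2, 229.3, 12.0, 30.4])]
onion [(0.72, [431.1, 146.4, 36.3, 39.2])]
garlic [(0.86, [385.4, 132.2, 29.1, 30.8])]
espresso_cup [(0.56, [260.0, 148.8, 45.2, 28.4])]
teaspoon [(0.71, [286.4, 218.3, 49.1, 47.3])]
{'fx': 282.9059421503024, 'fy': 282.9059421
[... 452 characters left out ...]
e+00,  0.00000000e+00,
         1.00000000e+00]])}
{'clock': 0.55, 'joint_pos': array([-5.43697588e+01,  2.05455040e+01,  6.80512375e-01, -8.72743924e-04,
       -7.01347264e+01, -1.65062833e+01]), 'qvel': array([-0.05247493,  0.0188709 , -0.01601711,  0.04697617,  0.04073464,
        0.0749771 ]), 'tau': array([ 1.11029145e-03, -5.81892908e+01,  2.93130398e+01,  6.99854851e+00,
        1.21564567e-02,  1.03571705e-05]), 'tool_pos': array([ 0.22110799, -0.63772698,  0.18845716]), 'orientation': array([-9.00008671e+01,  3.71568113e-05,  1.09123661e+02]), 'force': array([0.107404  , 0.13820283, 0.23385389]), 'moment': array([0.02362682, 0.04005323, 0.05409271]), 'opening': 0.08780079656641582}
```

```bash
python3 - <<'E'
import cv2
im=cv2.imread("pics/top0.png")
cv2.imwrite("pics/top0z.png",cv2.resize(im[120:290,250:490],None,fx=3.3,fy=3.3,interpolation=cv2.INTER_CUBIC))
E
```

```text
(no output)
```

View pics/scene0.png

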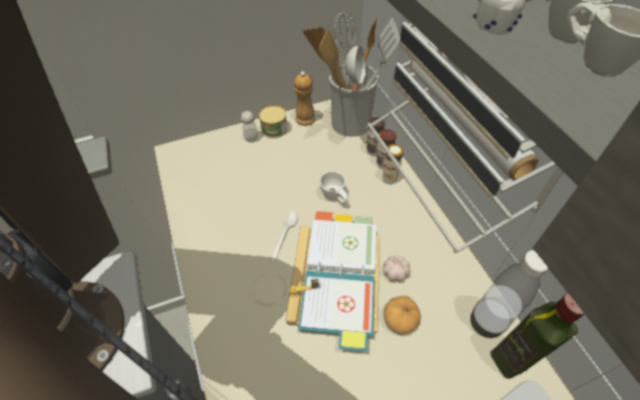

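View pics/top0.png

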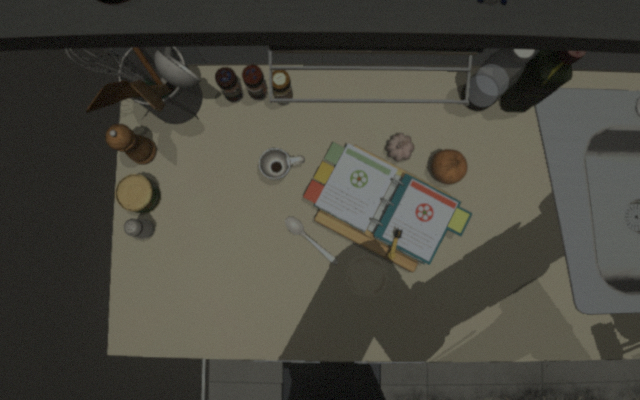

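```bash
sleep 1
```

```text
(no output)
```

View pics/top0z.png

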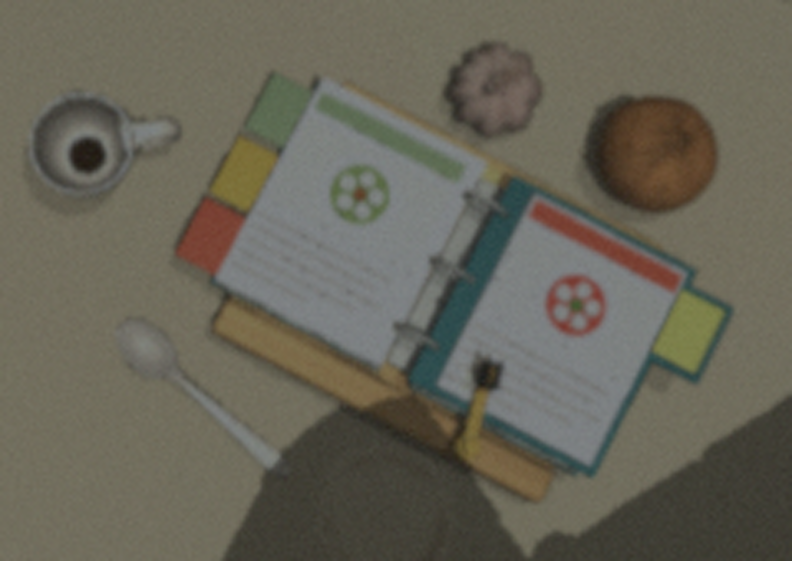

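```bash
cat > h.py <<'E'
import numpy as np, cv2
from scipy.spatial.transform import Rotation as R
from scipy.optimize import least_squares
from plant import ctrl
def cam(name,obs=None):
    m=ctrl.camera_model(name); K=np.array([[m['fx'],0,m['cx']],[0,m['fy'],m['cy']],[0,0,1]])
    if name=='wrist':
        obs=obs or ctrl.get_obs(); T=np.eye(4); T[:3,:3]=R.from_euler('xyz',obs['orientation'],degrees=True).as_matrix(); T[:3,3]=obs['tool_pos']
        T=T@m['hand_eye']; return K,m['dist_coeffs'],T[:3,:3],T[:3,3]
    return K,m['dist_coeffs'],R.from_euler('xyz',m['orientation'],degrees=True).as_matrix(),m['origin']
def proj(c,P):
    K,d,Rc,o=c; return cv2.projectPoints((np.atleast_2d(P)-o)@Rc,np.zeros(3),np.zeros(3),K,d)[0][:,0]
def ray(c,uv,z):
    K,d,Rc,o=c; n=cv2.undistortPoints(np.array(uv,float).reshape(-1,1,2),K,d)[:,0]
    v=np.c_[n,np.ones(len(n))]@Rc.T; return o+v*((z-o[2])/v[:,2])[:,None]
def book(p,pts):
    pts=np.atleast_2d(pts)/1000.; c,s=np.cos(p[2]),np.sin(p[2])
    return np.c_[p[0]+c*pts[:,0]-s*pts[:,1],p[1]+s*pts[:,0]+c*pts[:,1],pts[:,2]]
E
cat > fit.py <<'E'
from h import *
c=cam('top')
D=[((693,268),(70,-130,42.5)),((594,473),(-70,-130,42.5)),((732,310),(60,-160,42.5)),((698,380),(8,-160,42.5)),
((318,78),(71,125,37)),((214,283),(-71,125,37)),((383,367),(-71,11,37)),((468,445),(-88,-55,57)),((213,330),(-98,112,20))]
uv=np.array([d[0] for d in D])/3.3+[250,120]; X=[d[1] for d in D]
f=lambda p:(proj(c,book(p,X))-uv).ravel()
r=least_squares(f,[.5,-.1,-.5],loss='soft_l1'); print(r.x,np.degrees(r.x[2])); print(f(r.x).reshape(-1,2).round(2))
np.save('bp.npy',r.x)
im=cv2.imread('pics/scene0.png')
cs=cam('scene')
for q in proj(cs,book(r.x,X)): cv2.circle(im,tuple(int(v) for v in q),1,(0,0,255),-1)
cv2.imwrite('pics/chk.png',cv2.resize(im[180:360,230:430],None,fx=4,fy=4)[:600])
E
python3 fit.py
```

```text
[ 0.55457049 -0.08636766 -0.47011046] -26.93534501470016
[[ 1.22 -0.29]
 [ 0.2   1.12]
 [ 0.8  -1.56]
 [-0.21  0.71]
 [ 0.07 -1.09]
 [-1.12 -0.77]
 [-0.89  0.42]
 [ 0.99  0.09]
 [-1.19  0.69]]
```

```bash
sleep 1
```

```text
(no output)
```

View pics/chk.png

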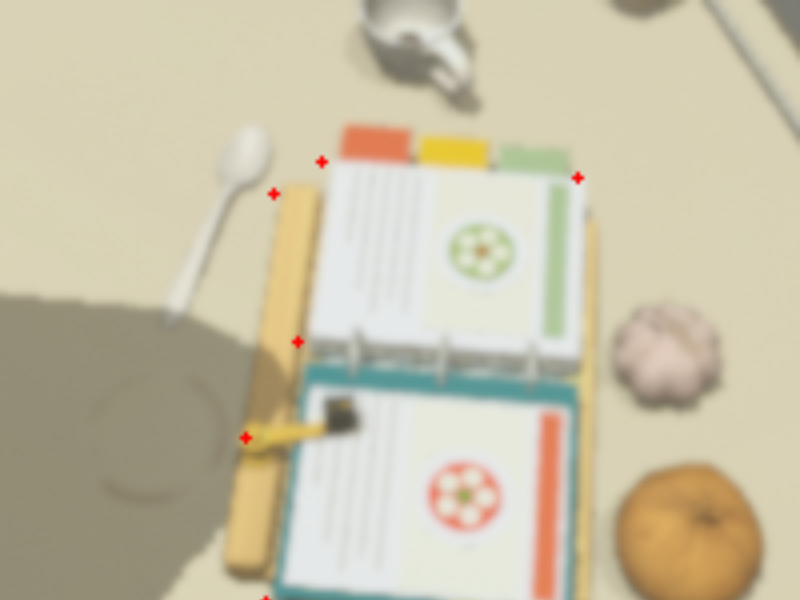

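```bash
cat >> h.py <<'E'
def rows(target_xyz,yaw):
    o=ctrl.get_obs(); Rm=R.from_euler('xyz',o['orientation'],degrees=True).as_matrix()
    d=Rm.T@(np.array(target_xyz)-o['tool_pos'])*1000; t=-(yaw-o['orientation'][2]+180)%360
    t=-(((yaw-o['orientation'][2]+180)%360)-180)
    print('tool shift mm',d.round(1),'turn rad',round(np.radians(t),3))
    return d
E
python3 - <<'E'
from h import *
p=np.load('bp.npy'); t=book(p,[-20,-90,150])[0]; print(t); rows(t,153)
E
```

```text
[ 0.49597149 -0.1575446   0.15      ]
tool shift mm [ 363.6   38.5 -417. ] turn rad -0.766
```

```bash
python3 -m crank '[[[1,40,0,-45,-0.1],[1,80,0,-90,-0.25],[1,120,0,-135,-0.4],[1,160,0,-180,-0.5],[1,200,0,-230,-0.6],[1,240,0,-275,-0.7],[1,280,0,-320,-0.766],[1,320,10,-365,-0.766],[1,345,25,-400,-0.766],[1,364,38,-417,-0.766],[1,364,38,-417,-0.766],[1,364,38,-417,-0.766]]]'; python3 - <<'E'
from h import *
o=ctrl.get_obs(); im=ctrl.snapshot('wrist'); cv2.imwrite('pics/w1.png',im[:,:,::-1]); print(o['tool_pos'],o['orientation'],o['clock'],o['opening'])
np.save('w1.npy',np.r_[o['tool_pos'],o['orientation']])
E
```

```text
clock: 2.05
tool_pos: [0.4959, -0.1575, 0.1508]
orientation: [-90.0, 0.0, 153.0]
force: [-0.7, -0.3, -0.1]
opening: 0.0004
[ 0.49588214 -0.15746572  0.150838  ] [-8.99984245e+01  2.07724563e-02  1.53036859e+02] 2.05 0.000399665204156804
```

```bash
sleep 1
```

```text
(no output)
```

View pics/w1.png

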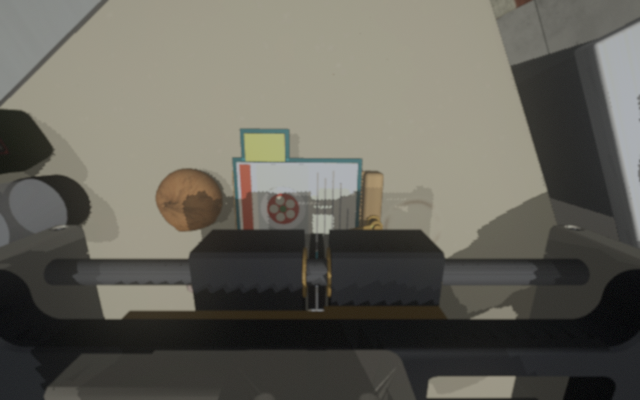

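```bash
python3 - <<'E'
from h import *
im=cv2.imread('pics/w1.png')
cv2.imwrite('pics/w1z.png',cv2.resize(im[115:245,220:400],None,fx=4.4,fy=4.4,interpolation=cv2.INTER_CUBIC))
im=cv2.imread('pics/scene0.png')
cv2.imwrite('pics/s0z.png',cv2.resize(im[205:355,280:400],None,fx=4,fy=4,interpolation=cv2.INTER_CUBIC))
E
sleep 1
```

```text
(no output)
```

View pics/w1z.png

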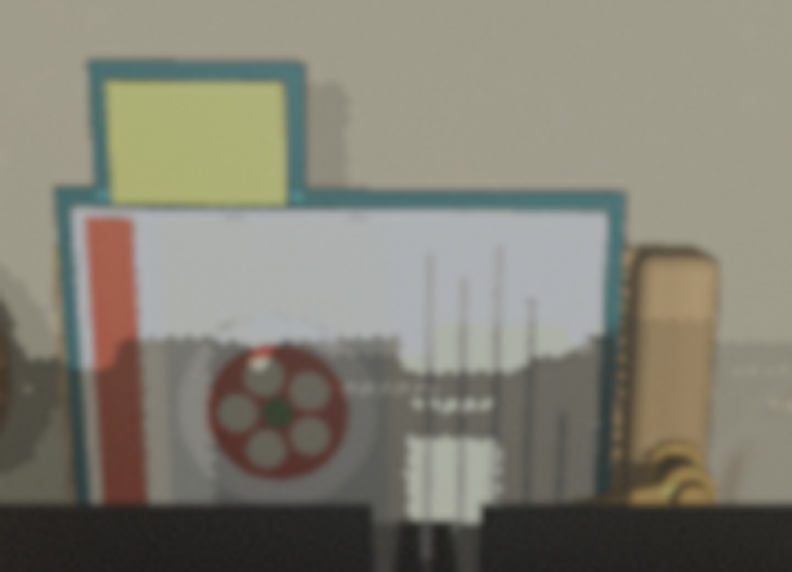

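View pics/s0z.png

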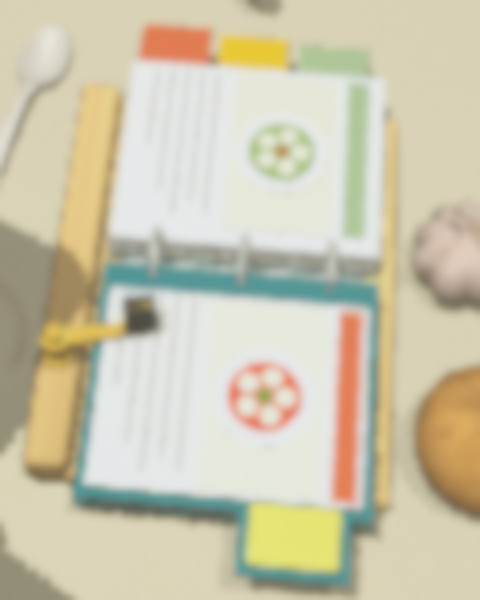

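```bash
cat > fit2.py <<'E'
from h import *
w=np.load('w1.npy')
cs={'top':cam('top'),'scene':cam('scene'),'wrist':cam('wrist',dict(tool_pos=w[:3],orientation=w[3:]))}
D=[('top',(693,268),(70,-130,42.5)),('top',(594,473),(-70,-130,42.5)),('top',(732,310),(60,-160,42.5)),('top',(698,380),(8,-160,42.5)),
('top',(318,78),(71,125,37)),('top',(214,283),(-71,125,37)),('top',(383,367),(-71,11,37)),('top',(468,445),(-88,-55,57)),
('wrist',(57,187),(70,-130,42.5)),('wrist',(626,193),(-70,-130,42.5)),('wrist',(89,61),(60,-160,42.5)),('wrist',(305,62),(8,-160,42.5)),('wrist',(690,488),(-88,-55,57)),
('scene',(131,65),(-71,125,37)),('scene',(383,80),(71,125,37)),('scene',(78,497),(-70,-130,41)),('scene',(373,525),(70,-130,41)),('scene',(240,575),(8,-160,41)),('scene',(352,583),(60,-160,41)),('scene',(52,337),(-88,-55,57))]
S={'top':(3.3,(250,120)),'scene':(4,(280,205)),'wrist':(4.4,(220,115))}
uv={};
def f(p,which=None):
    out=[]
    for n,a,X in D:
        if which and n not in which: continue
        s,o=S[n]; u=(np.array(a)+.5)/s-.5+o
        out.append(proj(cs[n],book(p,X))[0]-u)
    return np.array(out).ravel()
for wh in (['top'],['wrist'],['scene'],None):
    r=least_squares(f,[.55,-.09,-.47],args=(wh,),loss='soft_l1'); print(wh,r.x[:2].round(4),np.degrees(r.x[2]).round(2),f(r.x,wh).reshape(-1,2).round(1).tolist())
np.save('bp.npy',r.x)
for n,a in (('top',(487,365)),('scene',(141,300))):
    s,o=S[n]; q=ray(cs[n],[(np.array(a)+.5)/s-.5+o],.075)[0]
    d=q[:2]-book(r.x,[-88,-55,0])[0,:2]; print(n,np.linalg.norm(d),np.arctan2(d[1],d[0])-r.x[2])
E
python3 fit2.py
```

```text
['top'] [ 0.5549 -0.0853] -26.81 [[1.0, -0.3], [0.1, 1.2], [0.6, -1.6], [-0.3, 0.7], [-0.2, -0.8], [-1.3, -0.5], [-1.0, 0.6], [0.9, 0.2]]
['wrist'] [ 0.5582 -0.0853] -27.38 [[-1.1, 0.1], [0.7, -0.3], [-0.8, -0.3], [0.1, -0.2], [1.2, 3.5]]
['scene'] [ 0.5583 -0.0854] -26.74 [[-0.4, -1.4], [0.1, -0.9], [-0.8, 0.6], [0.8, -0.3], [-0.6, 0.6], [0.2, 0.9], [0.7, -0.6]]
None [ 0.5568 -0.0852] -26.82 [[0.9, -1.2], [0.0, 0.2], [0.5, -2.5], [-0.4, -0.2], [-0.3, -1.7], [-1.4, -1.4], [-1.1, -0.3], [0.8, -0.7], [-1.0, 0.2], [0.8, -1.4], [-1.0, -0.2], [-0.1, -0.6], [2.0, 2.3], [-1.0, -1.3], [-0.5, -0.7], [-1.7, 0.7], [-0.2, -0.1], [-1.5, 0.8], [-0.8, 1.2], [-0.1, -0.5]]
top 0.04474348854951579 0.31377394588355334
scene 0.04471021076375996 0.30319533198146686
```

```bash
cat >> h.py <<'E'
BP=np.array([.557,-.0853,np.radians(-27.0)])
def kp(phi,off,z=60,r=42):
    c,s=np.cos(phi),np.sin(phi); x,y=r,off
    return book(BP,[-88+c*x-s*y,-55+s*x+c*y,z])[0], np.degrees(phi)-27+180
E
python3 - <<'E'
from h import *
t,y=kp(.3,-34); print(t,y,kp(.3,0)[0]); rows(t,y)
E
```

```text
[ 0.48921396 -0.13501386  0.06      ] 170.1887338539247 [ 0.49500767 -0.10151113  0.06      ]
tool shift mm [ 16.3  91.  -17.2] turn rad -0.3
```

```bash
python3 -m crank '[[[1,16,0,-17,-0.15],[1,16,0,-17,-0.3],[1,16,30,-17,-0.3],[1,16,60,-17,-0.3],[1,16,80,-17,-0.3],[1,16,91,-17,-0.3],[1,16,91,-17,-0.3]]]'; python3 - <<'E'
from h import *
for n in ('scene','top'): 
    im=ctrl.snapshot(n)[:,:,::-1]; b=(280,205,400,355) if n=='scene' else (340,150,480,290)
    cv2.imwrite(f'pics/{n}2.png',cv2.resize(im[b[1]:b[3],b[0]:b[2]],None,fx=4,fy=4,interpolation=cv2.INTER_CUBIC))
E
```

```text
clock: 2.98
tool_pos: [0.489, -0.1354, 0.0594]
orientation: [-90.0, -0.0, 170.2]
force: [-0.4, 0.3, -0.2]
opening: 0.0004
```

```bash
sleep 1
```

```text
(no output)
```

View pics/scene2.png

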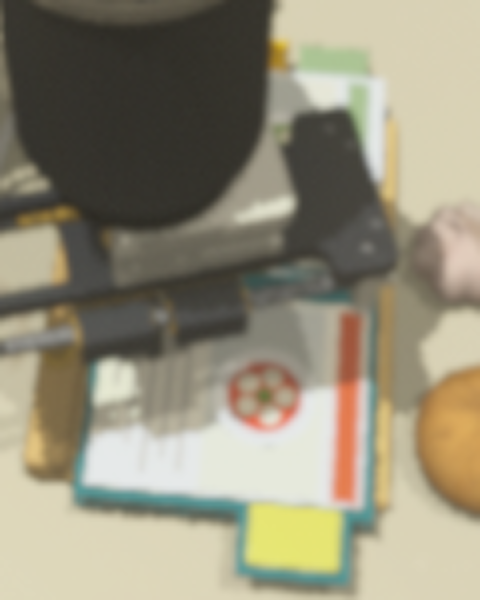

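View pics/top2.png

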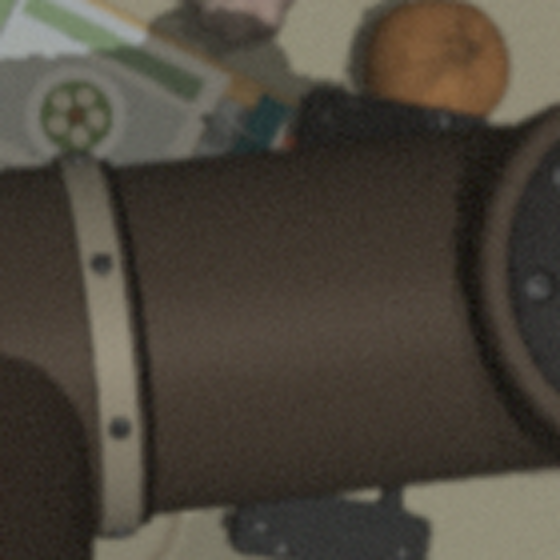

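```bash
python3 - <<'E'
from h import *
for ph,off in [(.3,-24),(.3,-14)]+[(p,-14) for p in np.arange(.45,1.56,.11)]:
    t,y=kp(ph,off); print(round(ph,2),end=' '); rows(t,y)
E
```

```text
0.3 tool shift mm [  0.7   0.3 -10. ] turn rad -0.0
0.3 tool shift mm [  0.7   0.3 -20. ] turn rad -0.0
0.45 tool shift mm [ -0.9   0.3 -26.4] turn rad -0.15
0.56 tool shift mm [ -1.5   0.3 -31.2] turn rad -0.26
0.67 tool shift mm [ -1.5   0.3 -36.1] turn rad -0.37
0.78 tool shift mm [ -1.    0.3 -40.9] turn rad -0.48
0.89 tool shift mm [  0.    0.3 -45.7] turn rad -0.59
1.0 tool shift mm [  1.6   0.3 -50.3] turn rad -0.7
1.11 tool shift mm [  3.6   0.3 -54.7] turn rad -0.81
1.22 tool shift mm [  6.1   0.3 -58.9] turn rad -0.92
1.33 tool shift mm [  9.1   0.3 -62.8] turn rad -1.03
1.44 tool shift mm [ 12.5   0.3 -66.3] turn rad -1.14
1.55 tool shift mm [ 16.2   0.3 -69.4] turn rad -1.25
```

```bash
python3 -m crank '[[[1,1,0,-10,0],[1,1,0,-20,0],[1,-1,0,-26,-0.15],[1,-1.5,0,-31,-0.26],[1,-1.5,0,-36,-0.37],[1,-1,0,-41,-0.48],[1,0,0,-46,-0.59]]]'; python3 - <<'E'
from h import *
for ph in np.arange(.89,1.61,.11):
    t,y=kp(ph,-14); print(round(ph,2),end=' '); rows(t,y)
im=ctrl.snapshot('scene')[:,:,::-1]; b=(280,205,400,355)
cv2.imwrite(f'pics/scene3.png',cv2.resize(im[b[1]:b[3],b[0]:b[2]],None,fx=4,fy=4,interpolation=cv2.INTER_CUBIC))
E
```

```text
clock: 3.95
tool_pos: [0.4975, -0.0885, 0.0598]
orientation: [-90.0, 0.0, -155.7]
force: [-0.3, 0.3, -0.6]
opening: 0.0004
0.89 tool shift mm [ 0.5 -0.2  1.5] turn rad 0.005
1.0 tool shift mm [-0.9 -0.2 -3.2] turn rad -0.105
1.11 tool shift mm [-1.6 -0.2 -8. ] turn rad -0.215
1.22 tool shift mm [ -1.9  -0.2 -12.8] turn rad -0.325
1.33 tool shift mm [ -1.6  -0.2 -17.7] turn rad -0.435
1.44 tool shift mm [ -0.8  -0.2 -22.5] turn rad -0.545
1.55 tool shift mm [  0.6  -0.2 -27.2] turn rad -0.655
```

```bash
sleep 1
```

```text
(no output)
```

View pics/scene3.png

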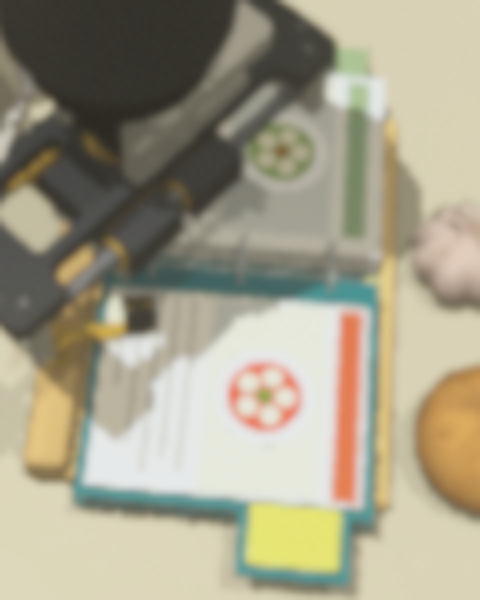

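```bash
python3 - <<'E'
from h import *
c=cam('scene'); o=ctrl.get_obs(); T=o['tool_pos']; Rm=R.from_euler('xyz',o['orientation'],degrees=True).as_matrix()
for v in ([0,0,0],[0,-.02,0],[.021,0,0],[-.021,0,0],[0,-.066,0]):
    print(v,((proj(c,T+Rm@np.array(v))[0]-[280,205])*4).round())
for ph in (.3,.45,.9): print(ph,((proj(c,kp(ph,0,z=75)[0])[0]-[280,205])*4).round())
im=ctrl.snapshot('wrist')[:,:,::-1]; cv2.imwrite('pics/w3.png',im)
E
```

```text
[0, 0, 0] [130. 289.]
[0, -0.02, 0] [129. 270.]
[0.021, 0, 0] [100. 318.]
[-0.021, 0, 0] [160. 262.]
[0, -0.066, 0] [126. 223.]
0.3 [134. 300.]
0.45 [131. 288.]
0.9 [110. 259.]
```

```bash
sleep 1
```

```text
(no output)
```

View pics/w3.png

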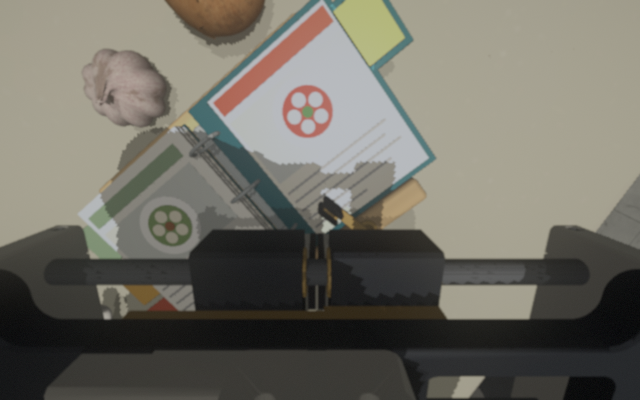

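```bash
python3 - <<'E'
from h import *
c=cam('wrist'); o=ctrl.get_obs(); T=o['tool_pos']; Rm=R.from_euler('xyz',o['orientation'],degrees=True).as_matrix()
for v in ([0,0,0],[0,-.02,0],[.021,0,0],[.021,0,.01],[0,-.066,0]):
    print(v,proj(c,T+Rm@np.array(v))[0].round())
for ph in (.3,.6,.75,.9): print(ph,proj(c,kp(ph,0,z=75)[0])[0].round())
im=cv2.imread('pics/w3.png')
cv2.imwrite('pics/w3z.png',cv2.resize(im[170:320,250:410],None,fx=4.5,fy=4,interpolation=cv2.INTER_CUBIC))
E
```

```text
[0, 0, 0] [318. 227.]
[0, -0.02, 0] [319. 237.]
[0.021, 0, 0] [347. 227.]
[0.021, 0, 0.01] [347. 214.]
[0, -0.066, 0] [319. 272.]
0.3 [330. 219.]
0.6 [322. 235.]
0.75 [320. 244.]
0.9 [319. 252.]
```

```bash
sleep 1
```

```text
(no output)
```

View pics/w3z.png

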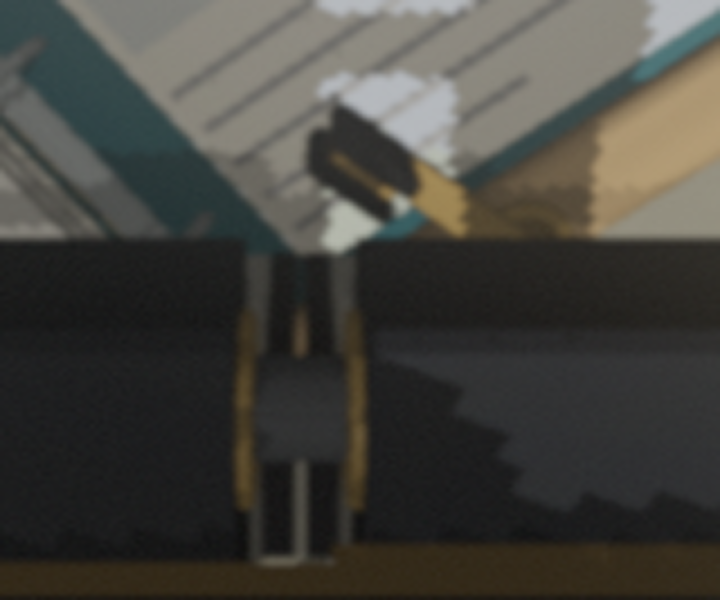

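```bash
python3 - <<'E'
from h import *
c=cam('scene'); o=ctrl.get_obs(); T=o['tool_pos']; Rm=R.from_euler('xyz',o['orientation'],degrees=True).as_matrix()
im=ctrl.snapshot('scene')[:,:,::-1]; A=cv2.resize(im[240:315,285:345],None,fx=8,fy=8,interpolation=cv2.INTER_CUBIC)
B=A.copy()
for v in ([0,0,0],[0,-.02,0],[0,-.04,0],[0,-.066,0]):
    q=(proj(c,T+Rm@np.array(v))[0]-[285,240])*8+4; cv2.circle(B,tuple(int(x) for x in q),2,(0,0,255),-1)
A=cv2.convertScaleAbs(A,alpha=1.8,beta=10)
cv2.imwrite('pics/s4.png',np.hstack([A[:,:400],B[:,:400]]))
E
sleep 1
```

```text
(no output)
```

View pics/s4.png

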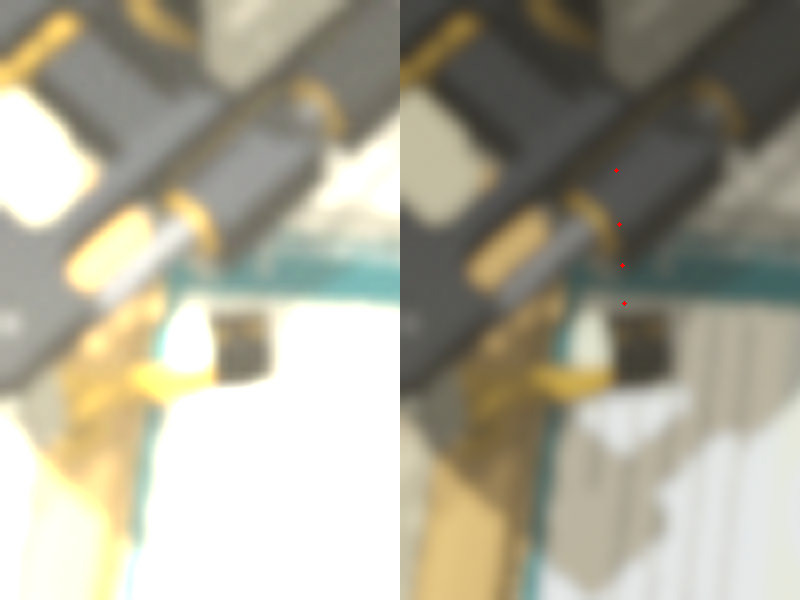

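```bash
python3 - <<'E'
from h import *
c=cam('scene'); o=ctrl.get_obs(); T=o['tool_pos']; Rm=R.from_euler('xyz',o['orientation'],degrees=True).as_matrix()
im=ctrl.snapshot('scene')[:,:,::-1]; s=5; x0,y0=250,170
A=cv2.resize(im[y0:y0+120,x0:x0+150],None,fx=s,fy=s,interpolation=cv2.INTER_CUBIC); A=cv2.convertScaleAbs(A,alpha=1.6,beta=10)
def box(hx,hz,ya,yb,col):
    P={}
    for a in(-1,1):
        for b in(-1,1):
            for y in(ya,yb): P[a,b,y]=(proj(c,T+Rm@np.array([a*hx,y,b*hz]))[0]-[x0,y0])*s+s/2
    for k in P:
        for l in P:
            if sum(i!=j for i,j in zip(k,l))==1: cv2.line(A,tuple(int(v) for v in P[k]),tuple(int(v) for v in P[l]),col,1)
box(.0965,.039,-.066,-.08,(0,0,255)); box(.021,.0095,0,-.066,(0,200,0))
cv2.imwrite('pics/s5.png',A)
E
sleep 1
```

```text
(no output)
```

View pics/s5.png

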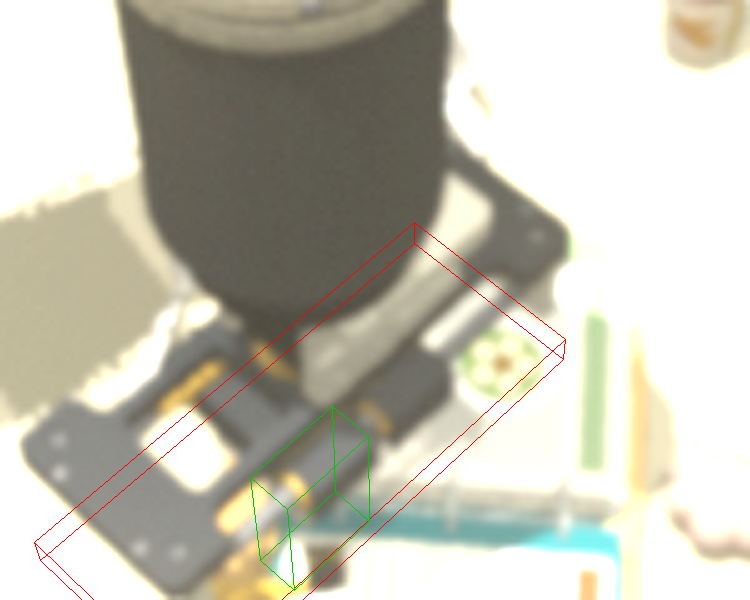

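```bash
python3 -m crank '[[[1,0,-50,0,0],[1,0,-100,0,0],[1,0,-110,0,0],[1,0,-110,0,0]]]'; cat > wf.py <<'E'
from h import *
import sys
c=cam('scene'); o=ctrl.get_obs(); T=o['tool_pos']; Rm=R.from_euler('xyz',o['orientation'],degrees=True).as_matrix()
im=ctrl.snapshot('scene')[:,:,::-1]; cv2.imwrite('pics/raw_'+sys.argv[1]+'.png',im)
u,v=proj(c,T)[0].astype(int); s=5; x0,y0=max(u-80,0),max(v-70,0)
A=cv2.resize(im[y0:y0+120,x0:x0+160],None,fx=s,fy=s,interpolation=cv2.INTER_CUBIC); A=cv2.convertScaleAbs(A,alpha=1.5,beta=5)
g=o['opening']/2
def box(xa,xb,hz,ya,yb,col):
    P={}
    for a in(xa,xb):
        for b in(-1,1):
            for y in(ya,yb): P[a,b,y]=(proj(c,T+Rm@np.array([a,y,b*hz]))[0]-[x0,y0])*s+s/2
    for k in P:
        for l in P:
            if sum(i!=j for i,j in zip(k,l))==1: cv2.line(A,tuple(int(v) for v in P[k]),tuple(int(v) for v in P[l]),col,1)
box(-.0965,.0965,.039,-.066,-.08,(0,0,255)); box(g,g+.021,.0095,0,-.066,(0,200,0)); box(-g-.021,-g,.0095,0,-.066,(0,200,0))
cv2.imwrite('pics/'+sys.argv[1]+'.png',A)
E
python3 wf.py s6
```

```text
clock: 4.65
tool_pos: [0.4973, -0.0893, 0.1699]
orientation: [-90.0, 0.1, -156.1]
force: [-0.6, 0.1, -0.9]
opening: 0.0002
```

```bash
sleep 1
```

```text
(no output)
```

View pics/s6.png

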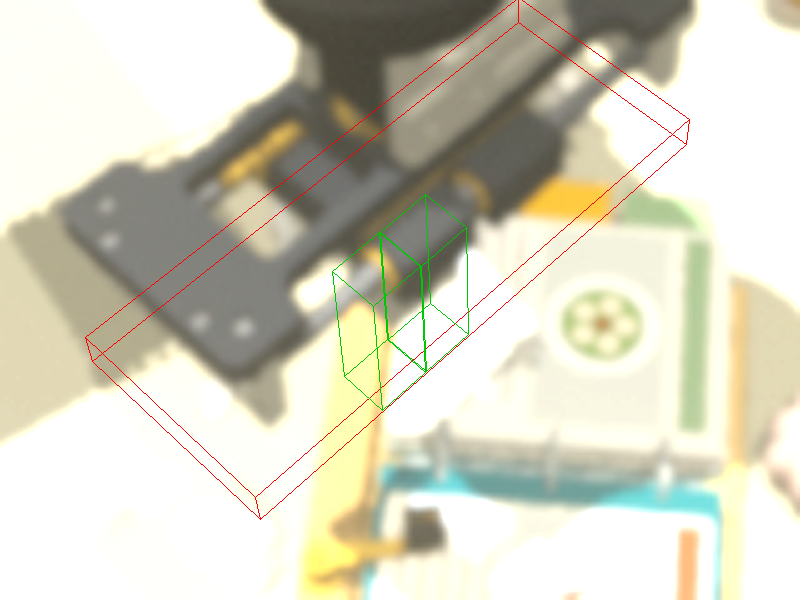

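View pics/raw_s6.png

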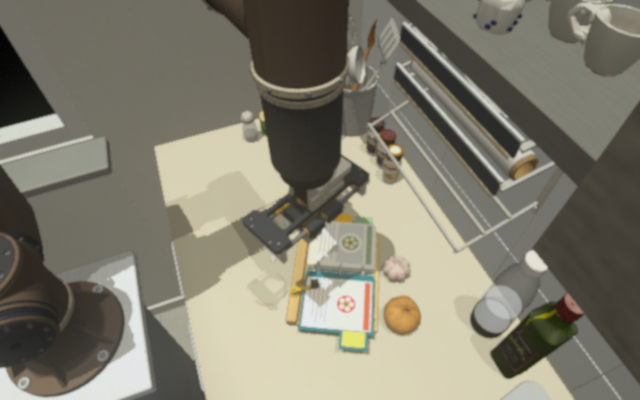

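```bash
python3 -m crank '[[[-1,0,0,0,0],[-1,0,0,0,0],[-1,0,0,0,0],[-1,0,0,0,0]]]'; python3 wf.py s7; python3 - <<'E'
from h import *
im=ctrl.snapshot('wrist')[:,:,::-1]; cv2.imwrite('pics/w7.png',cv2.convertScaleAbs(im,alpha=1.8,beta=15))
E
```

```text
clock: 5.2
tool_pos: [0.4971, -0.0895, 0.1692]
orientation: [-90.0, -0.0, -156.0]
force: [-0.2, 0.6, 0.6]
opening: 0.0351
```

```bash
sleep 1
```

```text
(no output)
```

View pics/s7.png

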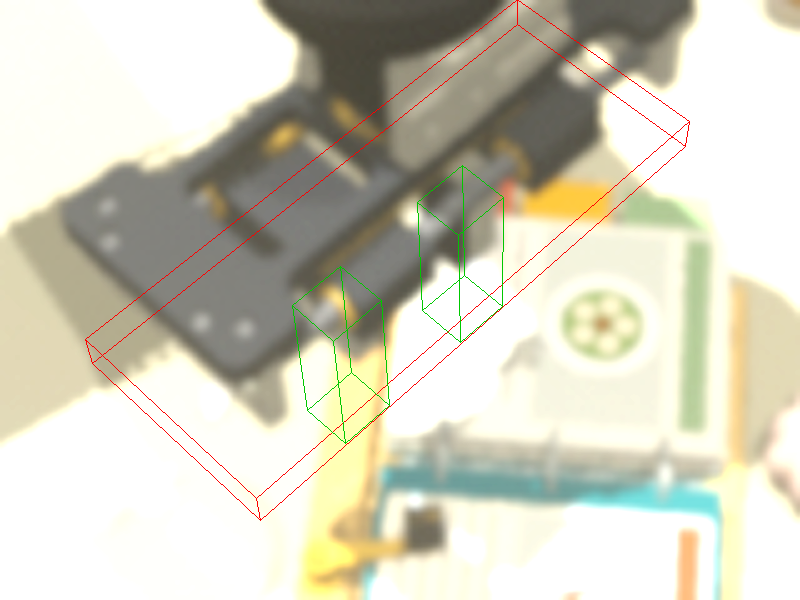

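View pics/w7.png

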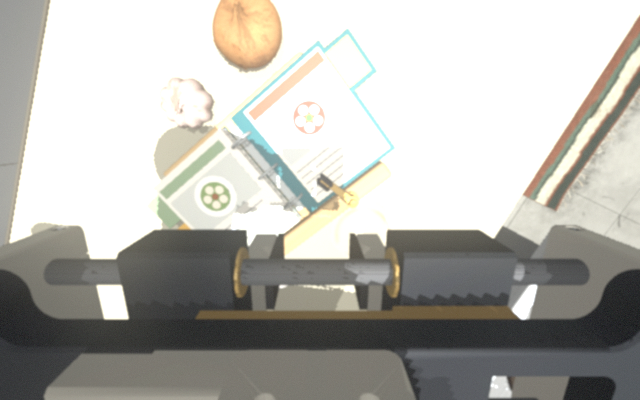

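```bash
python3 - <<'E'
from h import *
rows([.38,-.36,.10],-156)
im=cv2.imread('pics/w7.png'); cv2.imwrite('pics/w7z.png',cv2.resize(im[190:320,220:410],None,fx=4.2,fy=4.2,interpolation=cv2.INTER_CUBIC))
E
```

```text
tool shift mm [217.   69.4 199.5] turn rad 0.0
```

```bash
sleep 1
```

```text
(no output)
```

View pics/w7z.png

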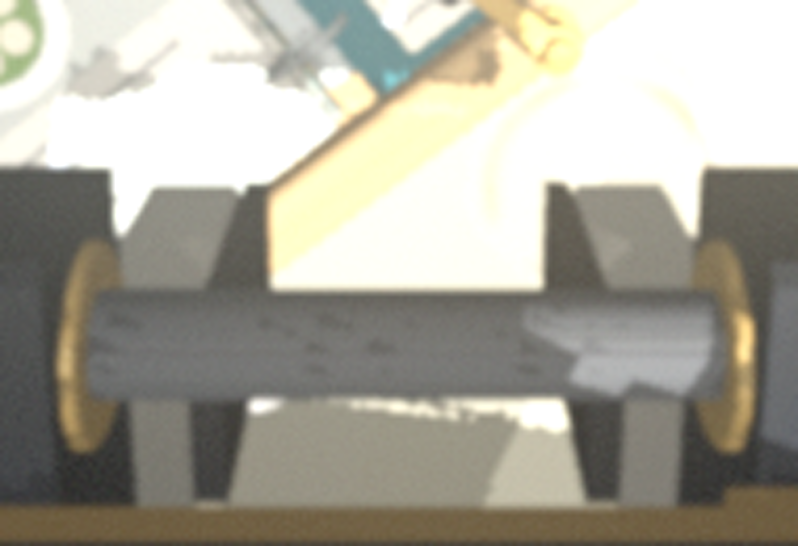

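```bash
python3 -m crank '[[[-1,30,0,40,0],[-1,70,0,80,0],[-1,110,0,120,0],[-1,150,10,150,0],[-1,190,30,180,0],[-1,217,50,200,0],[-1,217,69,200,0],[-1,217,69,200,0]]]'; python3 - <<'E'
from h import *
im=ctrl.snapshot('wrist')[:,:,::-1]; cv2.imwrite('pics/w8.png',cv2.convertScaleAbs(im,alpha=1.8,beta=15))
c=cam('wrist'); o=ctrl.get_obs(); T=o['tool_pos']; Rm=R.from_euler('xyz',o['orientation'],degrees=True).as_matrix(); print(o['opening'])
for y in (0,-.02,-.04):
  for z in (-.0095,.0095): print(y,z,proj(c,T+Rm@np.array([.044,y,z]))[0].round())
E
python3 wf.py s8
```

```text
clock: 6.3
tool_pos: [0.3789, -0.3603, 0.0992]
orientation: [-90.1, -0.1, -156.1]
force: [0.4, -0.8, 1.0]
opening: 0.0872
0.08749240146621473
0 -0.0095 [377. 239.]
0 0.0095 [379. 215.]
-0.02 -0.0095 [384. 250.]
-0.02 0.0095 [385. 224.]
-0.04 -0.0095 [391. 264.]
-0.04 0.0095 [393. 235.]
```

```bash
sleep 1
```

```text
(no output)
```

View pics/w8.png

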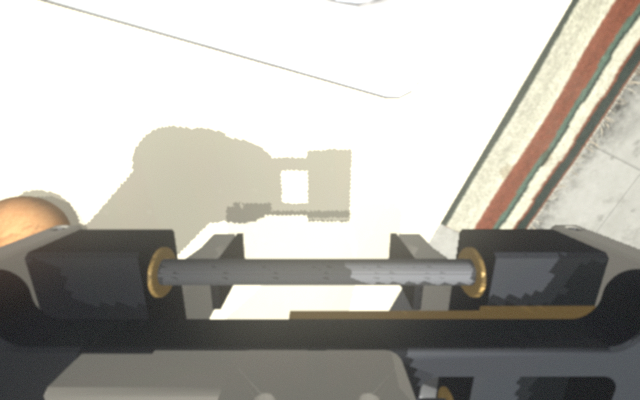

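View pics/s8.png

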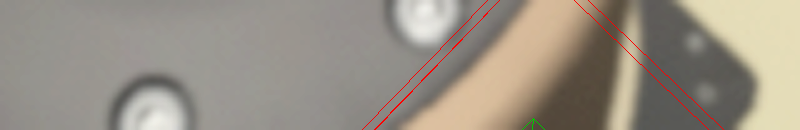

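```bash
python3 -m crank '[[[1,0,40,0,0],[1,0,70,0,0],[1,0,85,0,0],[1,0,90,0,0],[1,0,95,0,0],[1,0,98,0,0],[1,0,100,0,0],[1,0,100,0,0]]]'; python3 wf.py s9
```

```text
clock: 7.4
tool_pos: [0.3803, -0.3605, 0.0006]
orientation: [-90.0, 0.0, -156.0]
force: [0.6, -0.8, 0.2]
opening: 0.0133
```

```bash
sleep 1
```

```text
(no output)
```

View pics/raw_s9.png

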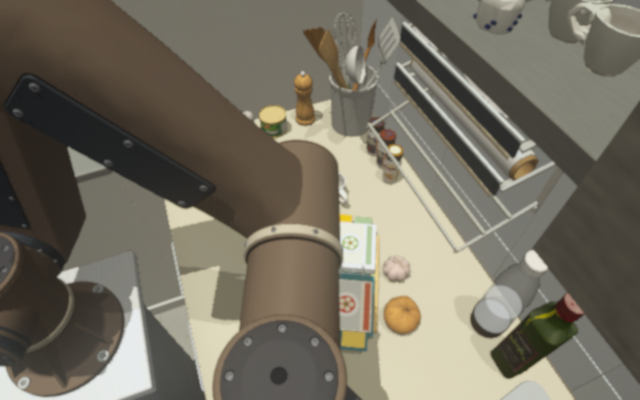

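```bash
python3 -m crank '[[[1,0,8,0,0],[1,0,15,0,0],[1,0,20,0,0],[1,0,24,0,0],[1,0,24,0,0]]]';  python3 -m crank '[[[1,0,3,0,0],[1,0,6,0,0],[1,0,8,0,0],[1,0,8,0,0]]]'; python3 - <<'E'
from h import *
im=ctrl.snapshot('wrist')[:,:,::-1]; cv2.imwrite('pics/w10.png',cv2.convertScaleAbs(im,alpha=1.5,beta=15))
E
```

```text
clock: 8.07
tool_pos: [0.38, -0.3604, -0.024]
orientation: [-90.0, -0.0, -156.0]
force: [-0.6, 0.0, -0.0]
opening: 0.0003
clock: 8.57
tool_pos: [0.3802, -0.3604, -0.0317]
orientation: [-90.0, -0.0, -156.0]
force: [0.3, 0.9, 0.4]
opening: 0.0006
```

```bash
sleep 1
```

```text
(no output)
```

View pics/w10.png

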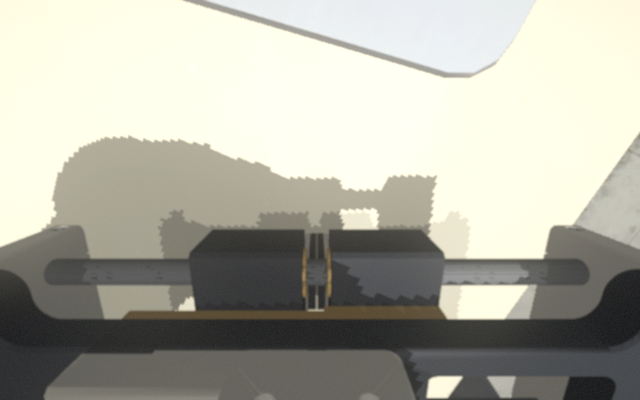

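```bash
python3 -m crank '[[[1,0,2,0,0],[1,0,4,0,0],[1,0,4,0,0]]]';  python3 -m crank '[[[1,0,2,0,0],[1,0,3,0,0],[1,0,3,0,0]]]'
```

```text
clock: 9.0
tool_pos: [0.3801, -0.3604, -0.0357]
orientation: [-90.0, -0.0, -156.0]
force: [0.7, -0.4, -0.4]
opening: 0.0007
clock: 9.38
tool_pos: [0.3804, -0.3605, -0.0378]
orientation: [-90.0, 0.0, -156.0]
force: [-1.8, 3.0, 10.2]
opening: 0.0004
```

```bash
sed -i 's/z=60,r=42/z=22,r=42/' h.py; python3 - <<'E'
from h import *
t,y=kp(.3,-32); rows(t,y); print(ctrl.get_obs()['joint_pos'])
E
```

```text
tool shift mm [-192.3  -59.9 -163.3] turn rad 0.591
[-2.19866909e+01  2.16193713e+01 -3.33870132e+01  1.93158904e-02
 -3.49741862e+01  4.59996339e+01]
```

```bash
python3 -m crank '[[[1,0,-50,0,0],[1,-20,-100,-20,0.1],[1,-60,-120,-50,0.25],[1,-100,-120,-90,0.4],[1,-140,-120,-130,0.5],[1,-180,-120,-160,0.591],[1,-192,-110,-163,0.591],[1,-192,-90,-163,0.591],[1,-192,-70,-163,0.591],[1,-192,-60,-163,0.591],[1,-192,-60,-163,0.591]]]'; python3 wf.py s11;  python3 - <<'E'
from h import *
for ph,off in [(.3,-14)]+[(p,-14) for p in np.arange(.45,1.56,.11)]:
    t,y=kp(ph,off); print(round(ph,2),end=' '); rows(t,y)
E
```

```text
clock: 10.75
tool_pos: [0.4886, -0.1339, 0.0208]
orientation: [-90.0, -0.1, 170.1]
force: [-0.3, -0.2, -0.7]
opening: 0.0005
0.3 tool shift mm [ -0.2  -0.6 -18.9] turn rad -0.001
0.45 tool shift mm [ -1.8  -0.6 -25.3] turn rad -0.151
0.56 tool shift mm [ -2.4  -0.6 -30.1] turn rad -0.261
0.67 tool shift mm [ -2.4  -0.6 -35. ] turn rad -0.371
0.78 tool shift mm [ -1.9  -0.6 -39.8] turn rad -0.481
0.89 tool shift mm [ -0.8  -0.6 -44.6] turn rad -0.591
1.0 tool shift mm [  0.7  -0.6 -49.2] turn rad -0.701
1.11 tool shift mm [  2.8  -0.6 -53.6] turn rad -0.811
1.22 tool shift mm [  5.3  -0.6 -57.8] turn rad -0.921
1.33 tool shift mm [  8.2  -0.6 -61.6] turn rad -1.031
1.44 tool shift mm [ 11.6  -0.6 -65.2] turn rad -1.141
1.55 tool shift mm [ 15.3  -0.6 -68.3] turn rad -1.251
```

```bash
sleep 1
```

```text
(no output)
```

View pics/s11.png

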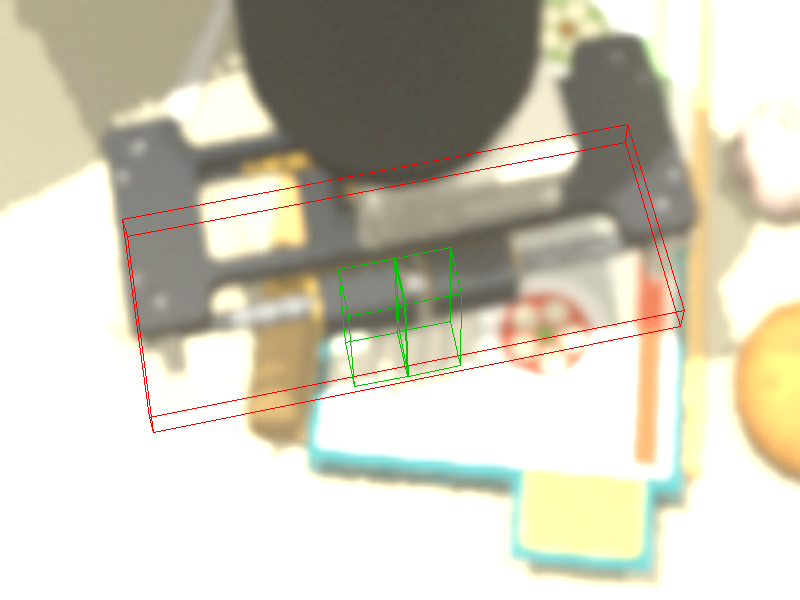

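```bash
python3 -m crank '[[[1,0,0,-10,0],[1,0,0,-19,0],[1,-2,0,-25,-0.15],[1,-2.5,0,-30,-0.26],[1,-2.5,0,-35,-0.37],[1,-2,0,-40,-0.48],[1,-1,0,-45,-0.59]]]'; python3 - <<'E'
from h import *
im=ctrl.snapshot('wrist')[:,:,::-1]; cv2.imwrite('pics/w12.png',cv2.convertScaleAbs(im,alpha=1.5,beta=15))
for ph,off in [(p,-14) for p in np.arange(.89,1.67,.11)]:
    t,y=kp(ph,off); print(round(ph,2),end=' '); rows(t,y)
E
python3 wf.py s12
```

```text
clock: 11.68
tool_pos: [0.4982, -0.0885, 0.0219]
orientation: [-90.0, 0.0, -155.8]
force: [-0.3, -0.9, 0.3]
opening: 0.0006
0.89 tool shift mm [ 1.4 -0.1  1.5] turn rad 0.009
1.0 tool shift mm [ 0.1 -0.1 -3.2] turn rad -0.101
1.11 tool shift mm [-0.7 -0.1 -8. ] turn rad -0.211
1.22 tool shift mm [ -1.   -0.1 -12.9] turn rad -0.321
1.33 tool shift mm [ -0.7  -0.1 -17.7] turn rad -0.431
1.44 tool shift mm [  0.1  -0.1 -22.5] turn rad -0.541
1.55 tool shift mm [  1.4  -0.1 -27.2] turn rad -0.651
1.66 tool shift mm [  3.2  -0.1 -31.7] turn rad -0.761
```

```bash
sleep 1
```

```text
(no output)
```

View pics/w12.png

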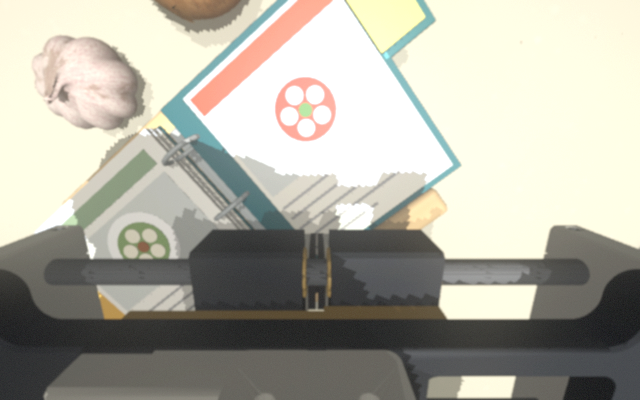

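View pics/s12.png

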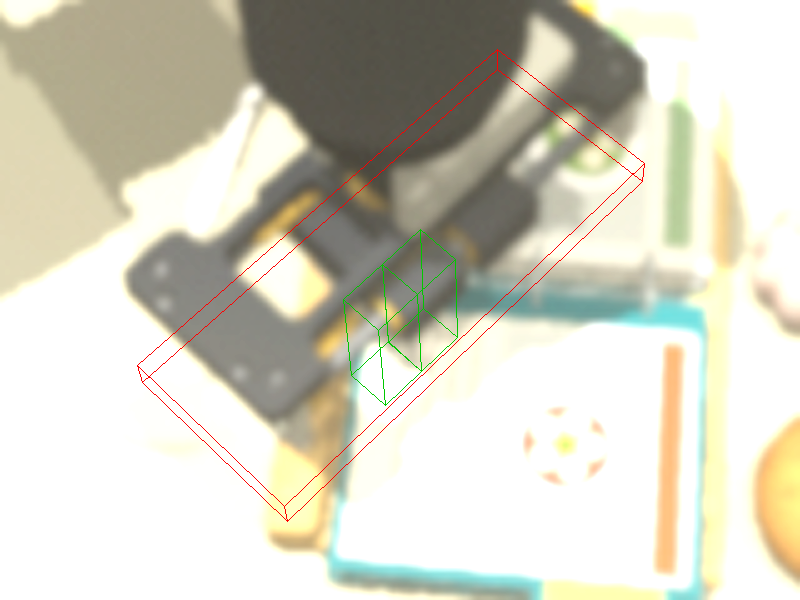

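```bash
python3 -m crank '[[[1,0,0,-3,-0.1],[1,-1,0,-8,-0.21],[1,-1,0,-13,-0.32],[1,-1,0,-18,-0.43],[1,0,0,-22.5,-0.54],[1,1,0,-26,-0.62],[1,1,0,-26,-0.62]]]'; python3 - <<'E'
from h import *
o=ctrl.get_obs(); Rm=R.from_euler('xyz',o['orientation'],degrees=True).as_matrix()
print(o['force'], 'retreat is +z tool; tab start:')
E
```

```text
clock: 12.65
tool_pos: [0.4868, -0.0655, 0.0218]
orientation: [-90.0, 0.0, -120.6]
force: [0.2, 0.0, -1.1]
opening: 0.0007
[ 0.23570299  0.02176992 -1.11191382] retreat is +z tool; tab start:
```

```bash
python3 - <<'E'
from h import *
t=book(BP,[34,-190,70])[0]; print(t); rows(t,153)
E
```

```text
[ 0.50103603 -0.27002692  0.07      ]
tool shift mm [168.7 -48.2 116.5] turn rad 1.507
```

```bash
python3 -m crank '[[[1,0,0,12,0],[1,0,0,25,0],[1,0,-50,25,0],[1,10,-70,40,0.15],[1,40,-70,60,0.33],[1,70,-70,75,0.51],[1,100,-70,90,0.69],[1,130,-70,105,0.87],[1,155,-65,116,1.05],[1,169,-60,116,1.23],[1,169,-55,116,1.4],[1,169,-48,116,1.507]]]'; python3 - <<'E'
from h import *
im=ctrl.snapshot('scene')[:,:,::-1]; cv2.imwrite('pics/s13.png',cv2.resize(im[200:370,260:420],None,fx=3.5,fy=3.5,interpolation=cv2.INTER_CUBIC))
im=ctrl.snapshot('wrist')[:,:,::-1]; cv2.imwrite('pics/w13.png',cv2.convertScaleAbs(im,alpha=1.5,beta=15))
t=book(BP,[34,-190,70])[0]; rows(t,153)
E
```

```text
clock: 14.15
tool_pos: [0.501, -0.2717, 0.0691]
orientation: [-90.0, -0.0, 152.7]
force: [-0.8, 0.6, 0.2]
opening: 0.0006
tool shift mm [-0.1 -1.5 -1.3] turn rad -0.001
```

```bash
sleep 1
```

```text
(no output)
```

View pics/w13.png

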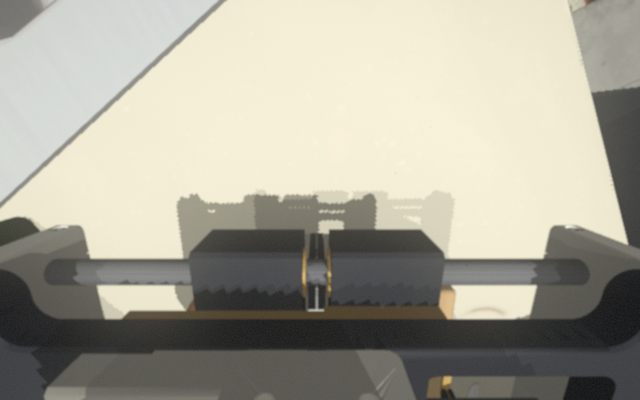

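View pics/s13.png

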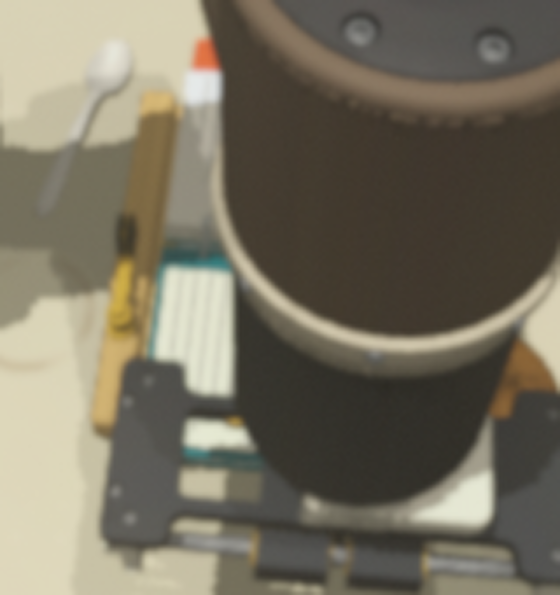

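```bash
python3 - <<'E'
from h import *
rows(book(BP,[30,-190,-13])[0],153); rows(book(BP,[30,-174,-13])[0],153)
c=cam('top'); q=ray(c,[(449,166)],.04)[0]; d=q-book(BP,[0,0,0])[0]; print('onion book',np.array([[np.cos(BP[2]),np.sin(BP[2])],[-np.sin(BP[2]),np.cos(BP[2])]])@d[:2])
E
```

```text
tool shift mm [ 3.8 81.5 -1.4] turn rad -0.001
tool shift mm [  3.8  81.5 -17.4] turn rad -0.001
onion book [ 0.12093018 -0.08042916]
```

```bash
python3 -m crank '[[[1,4,30,0,0],[1,4,60,0,0],[1,4,76,-1,0],[1,4,81,-1,0],[1,4,81,-5,0],[1,4,81,-9,0],[1,4,81,-13,0],[1,4,81,-16,0],[1,4,81,-16,0],[1,4,81,-16,0]]]'
```

```text
clock: 15.5
tool_pos: [0.5043, -0.2543, -0.0115]
orientation: [-90.0, 0.0, 153.1]
force: [-0.4, 0.2, 0.3]
opening: 0.0009
```

```bash
python3 wf.py s14;  python3 - <<'E'
from h import *
im=ctrl.snapshot('top')[:,:,::-1]; cv2.imwrite('pics/t14.png',cv2.resize(im[130:290,300:500],None,fx=3.5,fy=3.5,interpolation=cv2.INTER_CUBIC))
E
```

```text
(no output)
```

View pics/raw_s14.png

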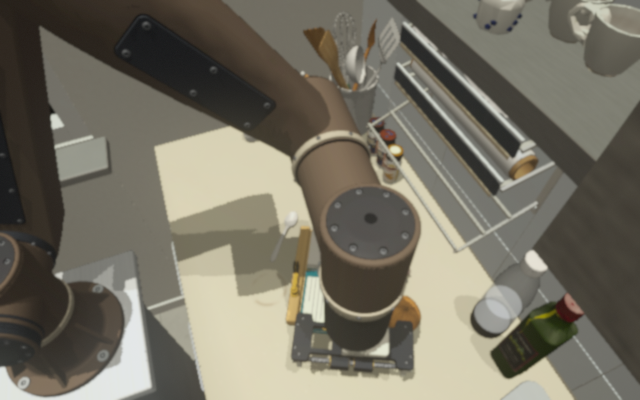

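View pics/t14.png

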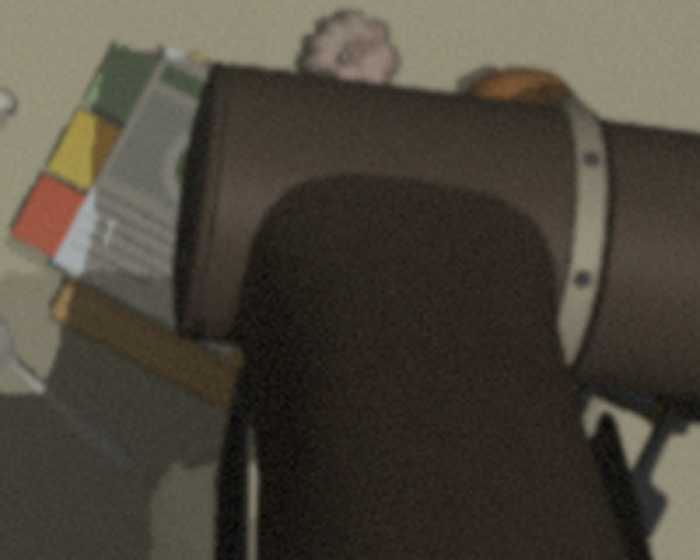

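```bash
python3 -m crank '[[[1,0,0,-2,0],[1,0,0,-4,0],[1,0,0,-4,0]]]';python3 -m crank '[[[1,0,0,-2,0],[1,0,0,-2,0]]]'
```

```text
clock: 15.98
tool_pos: [0.5054, -0.2519, -0.0115]
orientation: [-89.9, -0.0, 153.1]
force: [-2.4, -8.6, 1.0]
opening: 0.0
clock: 16.23
tool_pos: [0.5053, -0.2517, -0.0115]
orientation: [-89.8, -0.1, 153.1]
force: [-4.5, -18.8, -2.9]
opening: 0.0004
```

```bash
python3 -m crank '[[[1,0,-5,0,0],[1,0,-10,-0.3,0],[1,0,-15,-0.6,0],[1,0,-20,-1.1,0],[1,0,-20,-1.1,0]]]'; python3 wf.py s15
```

```text
clock: 16.85
tool_pos: [0.506, -0.2505, 0.0091]
orientation: [-89.8, -0.0, 153.1]
force: [-5.8, -17.3, 1.0]
opening: 0.0004
```

```bash
sleep 1
```

```text
(no output)
```

View pics/raw_s15.png

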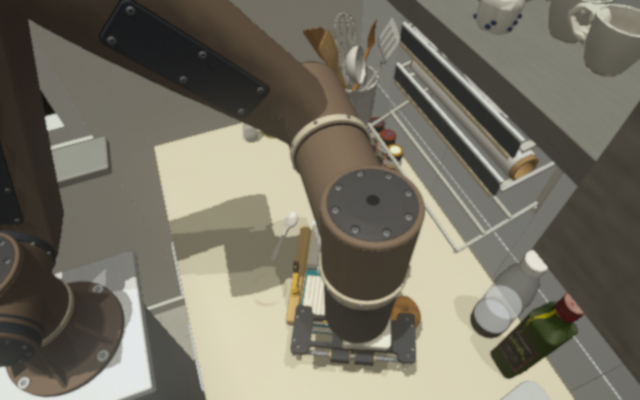

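```bash
python3 -m crank '[[[1,0,-5,-0.7,0],[1,0,-10,-1.5,0],[1,0,-15,-2.5,0],[1,0,-20,-3.6,0],[1,0,-25,-5,0],[1,0,-30,-6.5,0]]]'; python3 - <<'E'
from h import *
im=ctrl.snapshot('scene')[:,:,::-1]; cv2.imwrite('pics/s16.png',cv2.resize(im[230:390,260:440],None,fx=4,fy=3.7,interpolation=cv2.INTER_CUBIC))
E
```

```text
clock: 17.65
tool_pos: [0.5092, -0.2445, 0.0392]
orientation: [-89.8, -0.0, 153.1]
force: [-4.1, -12.5, 3.9]
opening: 0.0004
```

```bash
sleep 1
```

```text
(no output)
```

View pics/s16.png

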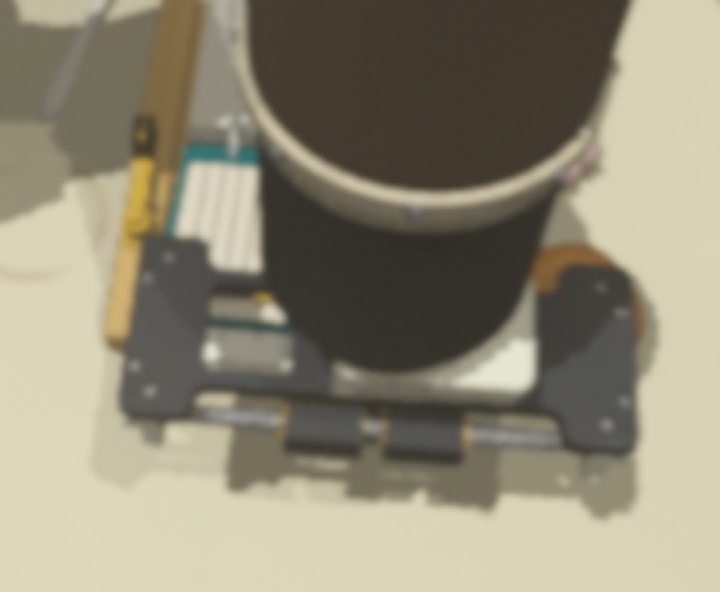

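```bash
python3 -m crank '[[[1,0,-6,-2,0],[1,0,-12,-4.5,0],[1,0,-18,-7.5,0],[1,0,-24,-11,0],[1,0,-30,-14.5,0],[1,0,-36,-18.5,0],[1,0,-36,-18.5,0]]]'; python3 - <<'E'
from h import *
im=ctrl.snapshot('scene')[:,:,::-1]; cv2.imwrite('pics/s17.png',cv2.resize(im[230:390,260:440],None,fx=4,fy=3.7,interpolation=cv2.INTER_CUBIC))
im=ctrl.snapshot('wrist')[:,:,::-1]; cv2.imwrite('pics/w17.png',im)
E
```

```text
clock: 18.58
tool_pos: [0.5177, -0.2286, 0.0764]
orientation: [-89.8, 0.0, 153.1]
force: [-7.9, -15.8, 10.1]
opening: 0.0006
```

```bash
sleep 1
```

```text
(no output)
```

View pics/s17.png

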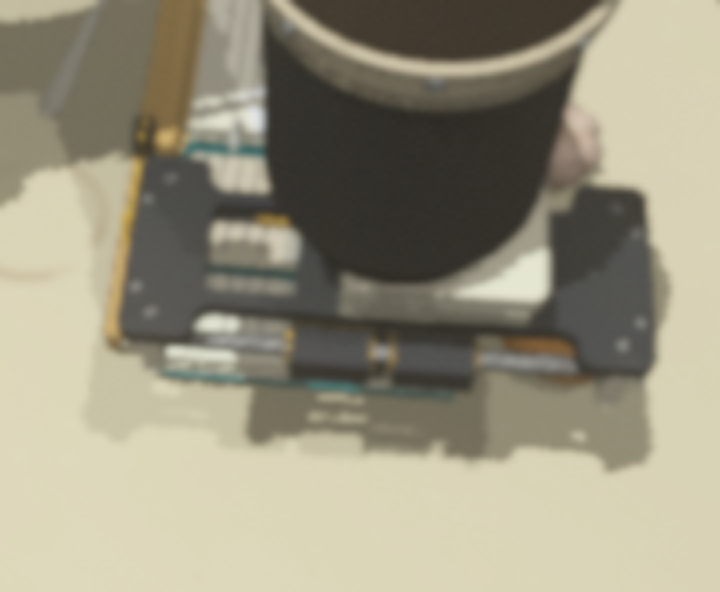

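```bash
python3 - <<'E'
from h import *
c=cam('scene')
im=ctrl.snapshot('scene')[:,:,::-1]; s=8; x0,y0=290,285
A=cv2.convertScaleAbs(cv2.resize(im[y0:y0+70,x0:x0+100],None,fx=s,fy=s,interpolation=cv2.INTER_CUBIC),alpha=1.4)
def pt(b,col):
    q=(proj(c,book(BP,b))[0]-[x0,y0])*s+4; cv2.circle(A,tuple(int(v) for v in q),3,col,-1)
for b in ([-70,-130,42.5],[70,-130,42.5],[8,-160,42.5],[60,-160,42.5]): pt(b,(0,0,255))
for b in ([-71,-125,38],[71,-125,38]): pt(b,(255,0,0))
th=np.radians(32)
for x,r in ((-70,130),(70,130),(8,160),(60,160)): pt([x,-r*np.cos(th),41+r*np.sin(th)],(0,255,0))
cv2.imwrite('pics/s17b.png',A)
E
sleep 1
```

```text
(no output)
```

View pics/s17b.png

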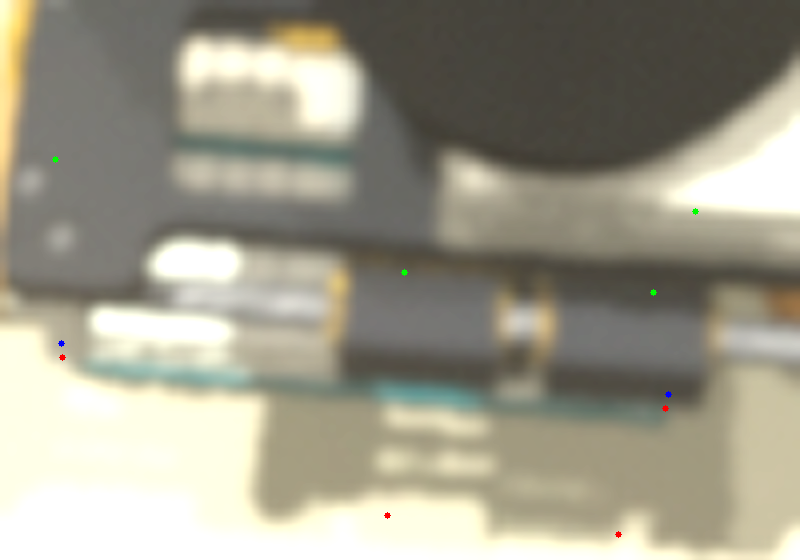

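View pics/w17.png

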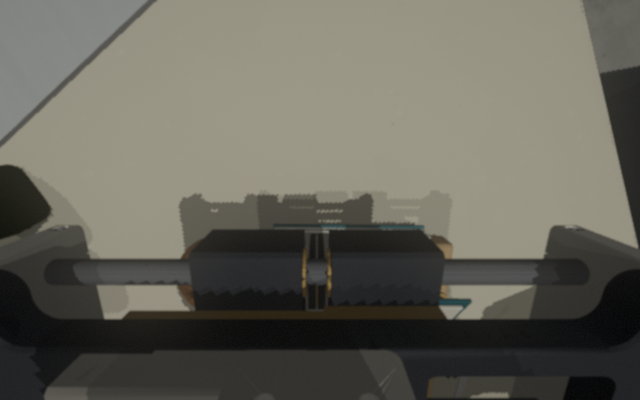

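```bash
python3 -m crank '[[[1,0,-9,-5.5,0],[1,0,-17,-11.5,0],[1,0,-22,-16.5,0],[1,0,-27,-21.5,0],[1,0,-32,-27,0],[1,0,-36,-32,0]]]'
```

```text
clock: 19.48
tool_pos: [0.5336, -0.1971, 0.111]
orientation: [-90.0, 0.0, 153.1]
force: [-1.3, -3.8, 3.0]
opening: 0.0007
```

```bash
python3 -m crank '[[[1,0,-4,-8,0],[1,0,-7,-16,0],[1,0,-10,-24,0],[1,0,-13,-32,0],[1,0,-16,-40,0],[1,0,-18,-48,0],[1,0,-20,-57,0],[1,0,-22,-66,0]]]'; python3 - <<'E'
from h import *
im=ctrl.snapshot('scene')[:,:,::-1]; cv2.imwrite('pics/s18.png',cv2.resize(im[200:360,260:440],None,fx=4,fy=3.7,interpolation=cv2.INTER_CUBIC))
E
```

```text
clock: 20.48
tool_pos: [0.5634, -0.1377, 0.1325]
orientation: [-90.0, -0.0, 153.1]
force: [-0.5, 0.0, 0.2]
opening: 0.0005
```

```bash
sleep 1
```

```text
(no output)
```

View pics/s18.png

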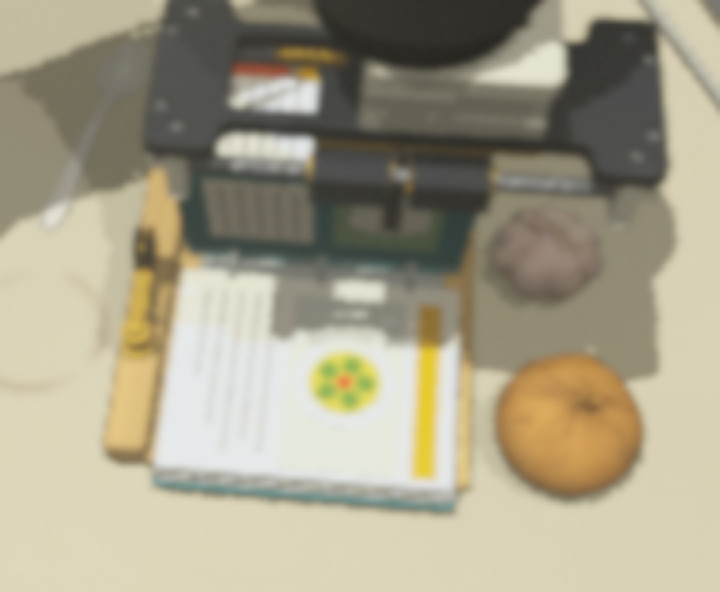

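```bash
python3 -m crank '[[[1,0,0,-10,0],[1,0,0,-20,0],[1,0,0,-30,0],[1,0,0,-40,0],[1,0,0,-50,0],[1,0,0,-60,0],[1,0,0,-68,0],[1,0,0,-68,0]]]'; python3 - <<'E'
from h import *
im=ctrl.snapshot('scene')[:,:,::-1]; cv2.imwrite('pics/s19.png',cv2.resize(im[200:360,260:440],None,fx=4,fy=3.7,interpolation=cv2.INTER_CUBIC))
E
```

```text
clock: 21.52
tool_pos: [0.5941, -0.0771, 0.1324]
orientation: [-90.0, -0.0, 153.2]
force: [-0.2, -0.1, 0.0]
opening: 0.0004
```

```bash
sleep 1
```

```text
(no output)
```

View pics/s19.png

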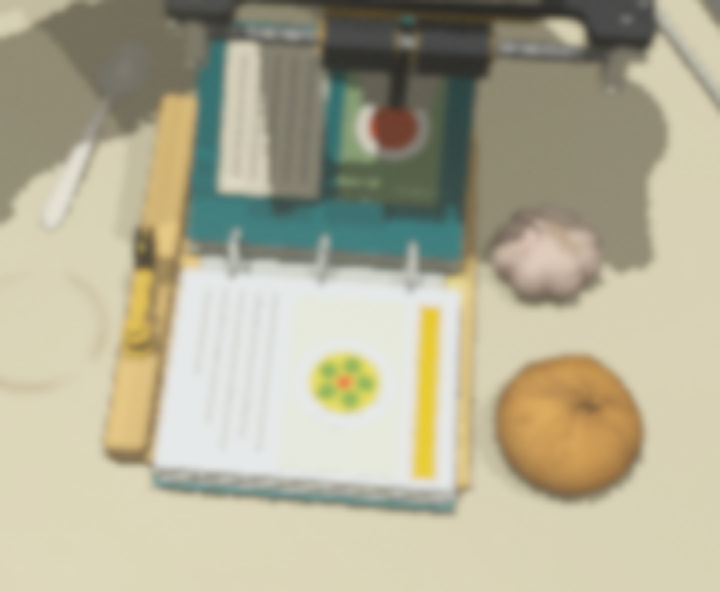

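```bash
python3 - <<'E'
from h import *
t,y=kp(1.5,36); print(t,y); rows(t,y)
im=ctrl.snapshot('scene')[:,:,::-1]; cv2.imwrite('pics/s20.png',cv2.resize(im[200:360,260:440],None,fx=4,fy=3.7,interpolation=cv2.INTER_CUBIC))
E
```

```text
[ 0.44444915 -0.03980275  0.022     ] 238.94366926962348
tool shift mm [150.2 110.4  33.9] turn rad -1.497
```

```bash
python3 -m crank '[[[1,10,0,10,-0.1],[1,30,0,20,-0.28],[1,50,0,30,-0.46],[1,70,0,34,-0.64],[1,90,10,34,-0.82],[1,110,20,34,-1.0],[1,130,30,34,-1.18],[1,145,30,34,-1.35],[1,150,30,34,-1.497],[1,150,40,34,-1.497],[1,150,40,34,-1.497]]]'; python3 wf.py s21; python3 - <<'E'
from h import *
im=ctrl.snapshot('wrist')[:,:,::-1]; cv2.imwrite('pics/w21.png',cv2.convertScaleAbs(im,alpha=1.5,beta=15))
t,y=kp(1.5,36);rows(t,y)
E
```

```text
clock: 23.0
tool_pos: [0.4441, -0.0405, 0.0916]
orientation: [-90.1, -0.1, -121.3]
force: [-0.2, 0.2, 0.1]
opening: 0.0006
tool shift mm [-0.5 70.1 -0.5] turn rad -0.003
```

```bash
sleep 1
```

```text
(no output)
```

View pics/s21.png

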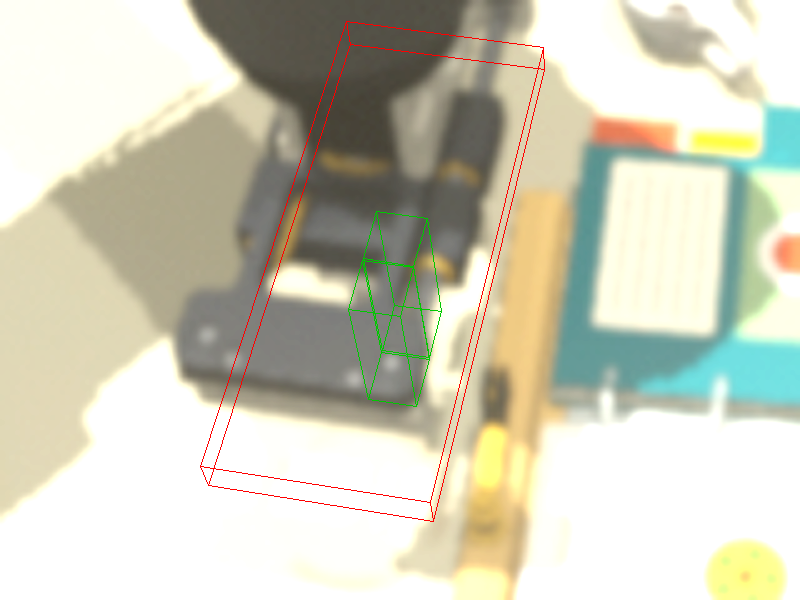

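View pics/w21.png

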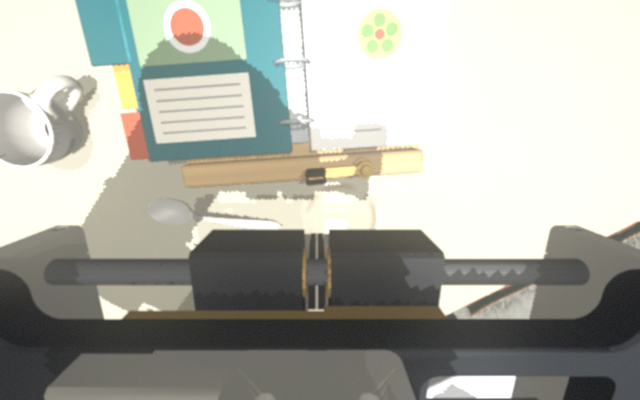

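```bash
python3 -m crank '[[[1,0,30,0,0],[1,0,55,0,0],[1,0,66,0,0],[1,0,70,0,0],[1,0,70,5,-0.1],[1,0,70,5,-0.1]]]'; python3 - <<'E'
from h import *
for ph,off in [(1.6,26),(1.6,19)]+[(p,14) for p in np.arange(1.58,.1,-.12)]:
    t,y=kp(ph,off); print(round(ph,2),end=' '); rows(t,y)
E
```

```text
clock: 23.85
tool_pos: [0.4499, -0.0426, 0.0231]
orientation: [-89.9, 0.0, -115.4]
force: [0.1, 0.8, 0.6]
opening: 0.0007
1.6 tool shift mm [ 3.2  1.1 -0.5] turn rad -0.002
1.6 tool shift mm [3.2 1.1 6.5] turn rad -0.002
1.58 tool shift mm [ 2.9  1.1 12.4] turn rad 0.018
1.46 tool shift mm [ 1.6  1.1 17.5] turn rad 0.138
1.34 tool shift mm [ 0.9  1.1 22.8] turn rad 0.258
1.22 tool shift mm [ 0.9  1.1 28.1] turn rad 0.378
1.1 tool shift mm [ 1.5  1.1 33.4] turn rad 0.498
0.98 tool shift mm [ 2.8  1.1 38.5] turn rad 0.618
0.86 tool shift mm [ 4.6  1.1 43.5] turn rad 0.738
0.74 tool shift mm [ 7.1  1.2 48.2] turn rad 0.858
0.62 tool shift mm [10.1  1.2 52.6] turn rad 0.978
0.5 tool shift mm [13.5  1.2 56.6] turn rad 1.098
0.38 tool shift mm [17.5  1.2 60.2] turn rad 1.218
0.26 tool shift mm [21.8  1.2 63.2] turn rad 1.338
0.14 tool shift mm [26.5  1.2 65.8] turn rad 1.458
```

```bash
python3 -m crank '[[[1,3,1,6,0],[1,3,1,12,0.02],[1,1.5,1,17.5,0.14],[1,1,1,23,0.26],[1,1,1,28,0.38],[1,1.5,1,33.5,0.5],[1,3,1,38.5,0.62],[1,4.5,1,43.5,0.74],[1,7,1,48,0.86],[1,10,1,52.5,0.98],[1,13.5,1,56.5,1.1],[1,17.5,1,60,1.22]]]'; python3 - <<'E'
from h import *
for ph,off in [(p,14) for p in (.38,.26,.15,.1)]:
    t,y=kp(ph,off); print(round(ph,2),end=' '); rows(t,y)
im=ctrl.snapshot('wrist')[:,:,::-1]; cv2.imwrite('pics/w22.png',cv2.convertScaleAbs(im,alpha=1.5,beta=15))
im=ctrl.snapshot('scene')[:,:,::-1]; cv2.imwrite('pics/s22.png',cv2.resize(im[200:360,260:440],None,fx=4,fy=3.7,interpolation=cv2.INTER_CUBIC))
E
```

```text
clock: 25.35
tool_pos: [0.4962, -0.0845, 0.0215]
orientation: [-90.0, 0.0, 174.4]
force: [0.0, 0.5, 0.1]
opening: 0.0003
0.38 tool shift mm [-0.5 -0.5 -0.3] turn rad -0.007
0.26 tool shift mm [-1.9 -0.5  4.8] turn rad 0.113
0.15 tool shift mm [-2.6 -0.5  9.6] turn rad 0.223
0.1 tool shift mm [-2.8 -0.5 11.8] turn rad 0.273
```

```bash
sleep 1
```

```text
(no output)
```

View pics/s22.png

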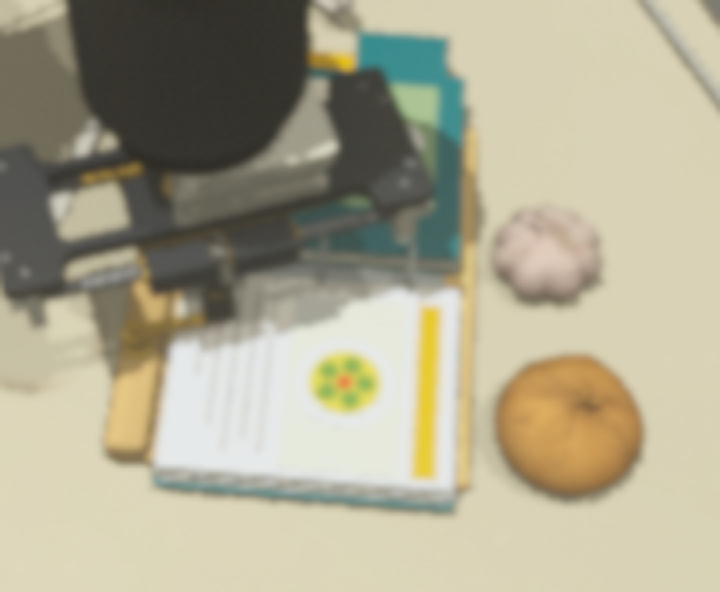

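```bash
python3 -m crank '[[[1,-1,0,3,0.06],[1,-2,0,5,0.12],[1,-2.5,0,7.5,0.18],[1,-2.5,0,7.5,0.18],[1,-2.5,0,0,0.18],[1,-2.5,0,-15,0.18],[1,-2.5,-40,-15,0.18],[1,-2.5,-80,-15,0.18],[1,40,-110,-40,0.18],[1,90,-120,-60,0.18],[1,130,-130,-60,0.18],[1,130,-130,-60,0.18]]]'; python3 - <<'E'
from h import *
im=ctrl.snapshot('scene')[:,:,::-1]; cv2.imwrite('pics/s23.png',cv2.resize(im[200:360,260:440],None,fx=4,fy=3.7,interpolation=cv2.INTER_CUBIC))
im=ctrl.snapshot('top')[:,:,::-1]; cv2.imwrite('pics/t23.png',cv2.convertScaleAbs(cv2.resize(im[120:290,250:490],None,fx=3.3,fy=3.3,interpolation=cv2.INTER_CUBIC),alpha=1.5))
E
```

```text
clock: 26.95
tool_pos: [0.3703, -0.0115, 0.1526]
orientation: [-90.2, 0.1, 164.6]
force: [0.5, -0.2, -0.6]
opening: 0.0003
```

```bash
sleep 1
```

```text
(no output)
```

View pics/s23.png

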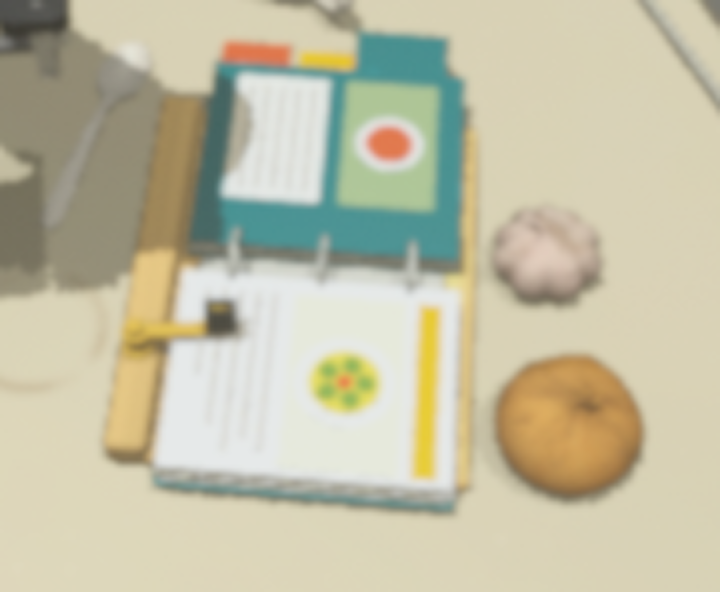

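View pics/t23.png

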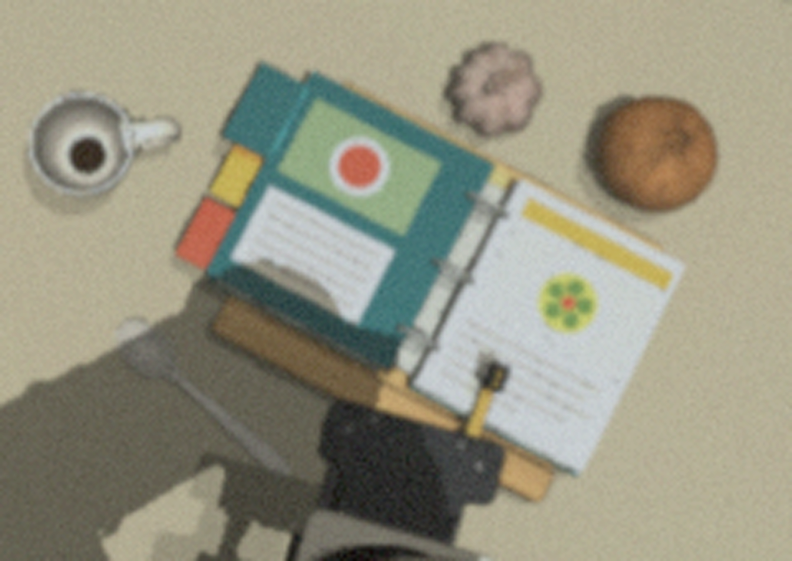

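```bash
python3 - <<'E'
from h import *
for n,u in (('top',(250+492/3.3,120+365/3.3)),('scene',(260+220/4,200+307/3.7))):
    q=ray(cam(n),[u],.075)[0]; d=q[:2]-book(BP,[-88,-55,0])[0,:2]; print(n,np.linalg.norm(d),np.arctan2(d[1],d[0])-BP[2])
for t in ("onion","garlic","espresso_cup","teaspoon"): print(t,[(d['confidence'],d['extent']) for d in ctrl.find_in('top',t)[:1]])
print(ctrl.get_obs()['qvel']); ctrl.close_job()
E
```

```text
top 0.044670155818299084 0.23178578558105964
scene 0.04395911484729071 0.14163280404248624
onion [(0.68, [428.2, 146.6, 40.0, 35.9])]
garlic [(0.71, [384.7, 135.2, 32.1, 23.8])]
espresso_cup [(0.91, [261.3, 149.4, 42.2, 29.6])]
teaspoon [(0.89, [284.6, 215.0, 52.1, 49.2])]
[-0.37286452  0.11701928 -0.17029791 -0.14848382 -0.05556943 -0.04284519]
the job is handed in; nothing more can be done
```

The leaf is turned and lies flat on the left-hand pile, and the keeper is back over the newly opened right-hand page. I handed the job in at about 27 s of the 70 s allowed; no verdict is reported.

- **Method:** I pushed the keeper clear with the closed fingers. I then lifted the tab by pressing on its outer edge and following the leaf's arc past upright until it fell. Last, I pushed the keeper back from its other side. I used only closed fingers, and nothing was gripped.
- **Last checks:** The scene and top pictures put the keeper at about 0.14 and 0.23 rad, below the 0.5 limit. The leaf's back face shows over the left pile, with its tab beyond the pile's edge. The robot was clear of everything, with no force beyond noise.
- **Surroundings:** The onion, garlic, cup and teaspoon sit within a few pixels of their starting boxes. One pixel is about 2 mm, so no 25 mm shift shows.
- **What disagreed:** The real fingertips end about 37 mm short of the reported TCP. My first keeper push passed over it without moving it. A touch on the bare worktop gave me the offset, and I corrected the heights after that. The cameras' book positions also differed by about 3 mm.

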